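# Load the bath caddy's drying peg and slide it home to its notch

### The job

Take the tumbler that lies in the wire cradle and put it mouth down over the drying peg of the sliding basket, so that its rim stands on the basket's floor, and let go of it. Then grip the black upright tab over the rod and slide the basket along the rod to the spring clip until you feel its ball click into the notch, without running past the notch. Finish there: keep gripping the tab with the basket held still at the notch, and leave the other bath things where they are.

Things in the scene. Friction and masses are not known exactly. Their poses are not given: they have to be found in the camera images.
- tumbler: white ceramic tumbler: tube 52 mm outside, 46 inside, 90 mm long, one end closed, 100 to 200 g. Origin on its axis, 55 mm from the mouth, 35 mm from the closed base; x axis points out of the mouth. It starts lying level in the cradle, axis 99 mm above the work surface, mouth to the left (within 33 deg). Gripped by a hand tilted 45 deg towards the mouth, half a turn about the hand's axis brings it mouth down.
- cradle: fixed wire cradle under the tumbler, 108 mm long (its x, along the tumbler) and 44 mm wide, two wires of 8 mm, 36 mm apart, tops 79 mm above the work surface. Origin on the work surface under its centre.
- carrier: sliding part hung on the chrome rod (20 mm thick, axis 185 mm above the work surface). Origin on the rod's axis; x away from the robot, y along the rod to the left (rod skewed up to 3 deg). Clear basket in front of the rod: x -16 to -124 mm, y -52 to 52 mm, floor 75 mm below the origin, rim 16 mm above the floor. Hangers at y +-44 mm and a black bar along y, tops under 23 mm above the origin.
- peg (a point): foot of the round wooden drying peg, at the basket floor, 70 mm in front of the rod's axis. The peg is upright, 56 mm high, 22 mm thick (24 mm low down, 34 mm at its very foot) with a tapered tip.
- tab (a point): grip point in the middle of the black upright tab, 50 mm straight above the rod's axis. The tab is 16 mm thick along the rod (y), 30 mm wide across it (x); its top is 20 mm above this point and its foot 28 mm below, at the black bar. Same axes as carrier.
- clip: steel spring clip on the far side of the rod. Origin on the rod's axis at the notch; axes as the carrier's: at the notch, tab has y = 0 here. Flat tail 26 mm wide along y, centred on the notch, 65 mm out, 30 mm below the axis. A hump resists the carrier's sprung ball (about 10 N) from 14 mm before the notch; from 7 mm before, the ball pulls into the notch, where a push either way is resisted.
- slide (a joint): position of the carrier along the rod in m, growing to the left (+y); 0 at the middle of the rod. It starts right of the clip; away from the clip it slides with 1 to 2 N of friction and stays where it is left.
- shower_bottle: bystander: red shower bottle, 64 mm thick, 170 mm tall, in the fixed basket at the right end of the rod. Origin under its centre.
- soap_dish: bystander: green soap dish with soap, 90 x 130 x 27 mm. Origin under its centre.
- hairbrush: bystander: wooden hairbrush, about 225 mm long, 58 mm wide, 33 mm high, lying bristles down. Origin on the surface near the neck.
- pot: bystander: small ceramic pot with clip-on lid, 64 mm across, 60 mm tall. Origin under its centre.
- nail_brush: bystander: nail brush, 90 x 40 x 34 mm. Origin under its centre.
- jar: bystander: amber glass jar, 60 mm across, 70 mm tall. Origin under its centre.
- pumice: bystander: pumice stone, 75 x 50 x 32 mm. Origin under its centre.
Mind the look-alikes: they are no part of the job. Leave any turquoise look-alike of the tumbler alone.

How it is judged:
By the outcome, as a careful person would: the job done as asked, in the order asked, and still so for the second after the job is handed in, while the arm keeps its last pose, push and grip.
It also fails if it takes over 72 s, if anything falls off the work surface, if the arm or the gripper's body presses on something with over 40 N, if the wrist force passes 120 N, or if a joint passes its speed limit or range.

### The arm

A 6-joint arm with a two-finger parallel gripper is mounted at the origin on the work surface. World frame = base frame: x ahead of the robot, y to its left, z up, the work surface at z = 0. Lengths are in m, angles in rad, forces in N, time in s.
With the tool pointing down it reaches from about 0.375 to 0.9 m from the base axis. Payload 3.1 kg.
Tool frame: the origin (TCP) lies midway between the tips of the shut fingers; the grasp point (between the pads) lies robot.tcp_to_grasp behind it (robot.tcp_to_grasp is the distance from the TCP to the grasp point, in m); z points along the fingers, y is the direction in which the jaws open and shut (so a half turn about z gives the same grasp; the last joint's range is limited). The gripper opens to 87 mm and grips with 3 to 60 N. Pads are 19 mm wide; open, the fingers measure 117 mm over their backs; the gripper's body (75 mm by 190 mm) begins 51 mm behind the grasp point.
Start: joints at [-1.365, 0.527, 1.433, -0, 1.181, -0.178], TCP at [0.235, -0.579, 0.223] pointing down, gripper open.
Joint ranges: [-3.08, 3.08], [-0.75, 2.2], [0.22, 2.44], [-1.43, 4.57], [0, 2.65], [-2.85, 2.85]. Speed limits (rad/s): [2.79, 2.79, 3.14, 3.14, 3.14, 3.14].

### API

Orientations are given as a unit quaternion [x, y, z, w].
In Python, from rig import robot, cams, nets gives the robot as it stands. The module is installed in compiled form; this text tells all that it offers.
- The arm moves only by the tool play_rows, never from a script. Its argument "commands" is a list of rows, each an object of numbers: "x", "y", "z": the shift along the tool's x, y, z in mm; "spin": the turn about the tool's z in rad. In form: [{"x": .., "y": .., "z": .., "spin": ..}, ...]. A call has 1 to 8 rows; each row shifts and turns the pose as measured when the row begins, along the tool's axes as they then stand; what a row does not reach is not made up. A row lasts 1/10 s, in which the tool goes at most 50 mm and 8.59 degrees, less where a joint would pass 70% of its speed; a pose out of reach is approached as far as the arm can. A call is refused whole if a number of a shift passes 50 or a number of a turn 0.15, either way. A call with a gripper value outside its range is refused whole. "grip" is the opening, from 0 (shut) to 1 (fully open), set as the call begins (left out, the last holds). The fingers move at their own pace and stop on an object; "newtons" is the grip in N (left out, the last holds). Time passes only in rows, so rows that do not move let the fingers close. It gives the time, the measured TCP pose, the force and the opening at its end, in the units of the state.
- robot.get_obs(): the state, without advancing time (a new reading comes with each control period).
- cams.camera(name): name is "scene" or "top"; returns a dict with "img" (420x560x3 uint8, red, green, blue), "fx", "fy", "cx", "cy" (pixels), "world_to_cam" (4x4, takes a point from world to camera coordinates). Camera axes: x right, y up, looking along -z (the intrinsics and any distortion apply to the point x, -y, -z); pixel columns grow to the right and rows downward; lengths in m; the calibration is good to about 2 mm. A picture is of the moment at which its call begins. There is no depth.
- robot.hand_in(): hands the job in, once; it reports no verdict.
Trained networks look in a picture, given as the dict that the camera call returned (one of the last four; its "shot" number tells which), for a name from the list of things; names that differ only in an ending like _2 or _b are one class to them, and where a whole thing is asked for, a point or a joint stands for the part that bears it (a point fixed in the world has none). Each returns a list of dicts, best first, with "conf" (0 to 1); they miss things now and then, are a little off and sometimes report something else, mostly with a low value. They report only what shows in the picture. A call takes as long as a camera call. They do not tell look-alikes from the thing itself.
- nets.outline_of(picture, name): "region" (420x560 bool, what is visible of it) and "pixel" ([column, row] in pixels, amid what is visible of it).
The state is a dict: "time": time; "q": joint angles; "joint_velocities": joint speeds; "joint_torque": joint torques, N m; "position": TCP position; "tool_rot": TCP orientation; "ft_force": force on the tool from outside, world axes, zero at the start; "moment": the same for the moment, N m; "grip_width": finger opening in m.
Only numpy, scipy, OpenCV 4.12 (cv2) and the standard library are available. Lean on these libraries where they do the work, as an engineer would, in place of code of your own. Each camera call takes 0.05 s, during which the arm holds its last target.

## Working session

There is one attempt and no reset: what is moved stays moved. The work goes in short steps, Python scripts to look and compute and a tool call to move; the robot and the scene stay as the last step left them, time stands still between calls to the robot, and variables do not carry over. Pictures are saved under pics/ and viewed, and the job is handed in when it is done.

Besides the shell and the picture viewer there is one more tool, called after "Emit:" as name(argument=value, ...) on one line, values as JSON. play_rows: Moves the arm, as the interface text tells. Its arguments: {"type":"object","properties":{"commands":{"type":"array"},"grip":{"type":"number"},"newtons":{"type":"number"}},"required":["commands"]}

```bash
mkdir -p pics; ls
python3 - <<'E'
from rig import robot,cams,nets
import cv2,numpy as np
print(robot.get_obs(), robot.tcp_to_grasp)
for n in ["scene","top"]:
    c=cams.camera(n); cv2.imwrite(f"pics/{n}0.png",c["img"][:,:,::-1])
    print(n,{k:c[k] for k in c if k!="img"})
    for t in ["tumbler","cradle","carrier","peg","tab","clip"]:
        for d in nets.outline_of(c,t)[:3]:
            print(t,round(d["conf"],2),d["pixel"],d["region"].sum())
E
```

```text
pics
{'time': 0.0, 'q': array([-1.36447027e+00,  5.28469200e-01,  1.43389871e+00, -2.96045579e-06,
        1.18135921e+00, -1.78479060e-01]), 'joint_velocities': array([-0.00064512, -0.00144938, -0.00043196, -0.00050749,  0.00149328,
       -0.00053973]), 'joint_torque': array([-4.20267752e-04, -4.40047002e+01, -1.76592278e+01,  6.33082073e-02,
        5.82564413e-02, -1.65262727e-04]), 'position': array([ 0.23450013, -0.57856199,  0.22157089]), 'tool_rot': array([ 9.81546990e-01,  1.91218116e-01, -1.62278027e-05, -1.06711079e-03]), 'ft_force': array([-0.06638787,  0.27932896,  0.11181093]), 'moment': array([0.00502756, 0.020942  , 0.02553925]), 'grip_width': 0.08682316542266753} 0.0187
scene {'fx': 458.77058266223867, 'fy': 458.77058266223867, 'cx': 280.22436645334915, 'cy': 210.62453823733043, 'world_to_cam': array([[-0.286767  ,  0.95794077, -0.01068506,  0.14722427],
       [-0.61269046, -0.17481659,  0.77074611,  0.22906063],
       [ 0.73646119,  0.22757118,  0.6370528 , -1.46099684],
       [ 0.        ,  0.        ,  0.        ,  1.        ]]), 'shot': 1}
tumbler 0.94 [284.3,
[... 360 characters left out ...]
1, 'cy': 207.44330259967612, 'world_to_cam': array([[-5.96936891e-04, -9.99619540e-01, -2.75756852e-02,
         2.35817293e-02],
       [ 9.97271604e-01, -2.63064473e-03,  7.37728058e-02,
        -5.37528040e-01],
       [-7.38172801e-02, -2.74564101e-02,  9.96893753e-01,
        -1.11337235e+00],
       [ 0.00000000e+00,  0.00000000e+00,  0.00000000e+00,
         1.00000000e+00]]), 'shot': 2}
tumbler 0.91 [228.1, 238.9] 756
tumbler 0.64 [338.2, 199.9] 2616
tumbler 0.62 [227.1, 288.0] 693
cradle 0.55 [250.0, 242.7] 111
carrier 0.63 [335.6, 201.0] 2715
peg 0.72 [331.8, 202.6] 2667
peg 0.29 [310.8, 141.8] 511
tab 0.8 [336.6, 198.8] 2738
tab 0.19 [158.7, 199.5] 517
clip 0.55 [249.5, 165.8] 210
```

View pics/scene0.png

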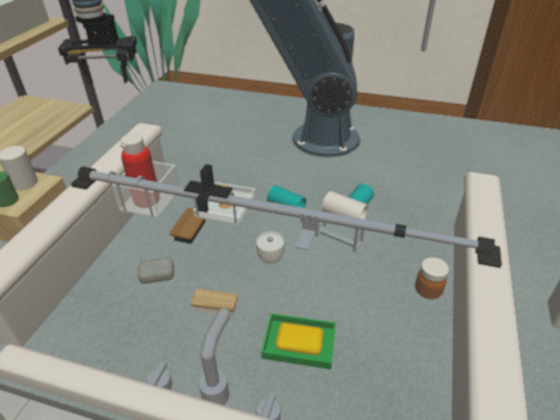

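View pics/top0.png

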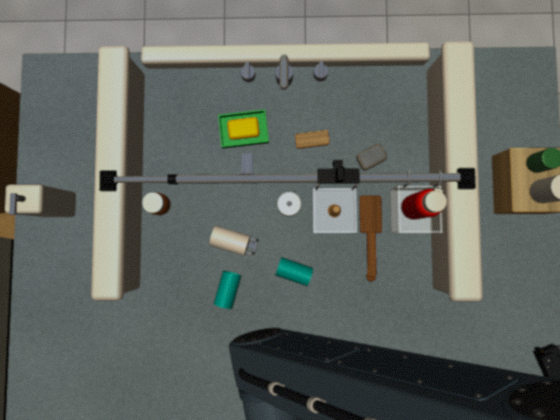

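Top view: the candidates for "tumbler" are white (229,239), turquoise (228,289) and turquoise (295,271). The pot (289,203) and the lidded jar (155,203) are other round things. I choose the white one in the wire cradle and check it in a close crop while measuring.

```bash
cat > h.py <<'E'
from rig import robot,cams,nets
import cv2,numpy as np
from scipy.spatial.transform import Rotation as R
def proj(c,P):
    P=np.atleast_2d(P); p=P@c["world_to_cam"][:3,:3].T+c["world_to_cam"][:3,3]
    return np.c_[c["cx"]+c["fx"]*p[:,0]/-p[:,2], c["cy"]-c["fy"]*p[:,1]/-p[:,2]]
def ray(c,uv):
    d=np.array([(uv[0]-c["cx"])/c["fx"],-(uv[1]-c["cy"])/c["fy"],-1.])
    M=c["world_to_cam"]; Rm=M[:3,:3]
    return -Rm.T@M[:3,3], Rm.T@d
def atz(c,uv,z):
    o,d=ray(c,uv); return o+d*(z-o[2])/d[2]
def crop(c,u0,u1,v0,v1,k,name):
    cv2.imwrite(name,cv2.resize(c["img"][v0:v1,u0:u1,::-1],None,fx=k,fy=k,interpolation=cv2.INTER_CUBIC))
def st():
    o=robot.get_obs(); r=R.from_quat(o["tool_rot"]); m=r.as_matrix()
    print("t",round(o["time"],2),"pos",o["position"].round(4),"q",o["q"].round(3),"F",o["ft_force"].round(1),"w",round(o["grip_width"],4))
    print("X",m[:,0].round(3),"Y",m[:,1].round(3),"Z",m[:,2].round(3))
    return o,m
E
python3 - <<'E'
from h import *
c=cams.camera("top"); s=cams.camera("scene")
crop(c,140,360,150,320,3.5,"pics/tc.png"); crop(s,160,420,150,270,3,"pics/sc.png")
for n,cc,i in(("t",c,0),("s",s,0)):
  for d in nets.outline_of(cc,"tumbler"):
    m=d["region"]; col=cc["img"][m].mean(0)
    print(n,d["conf"],d["pixel"],col,cv2.minAreaRect(np.argwhere(m)[:,::-1].astype(np.float32)))
E
```

```text
t 0.94 [227.5, 286.8] [ 11.88015979 113.15712383  99.18242344] ((226.53379821777344, 289.46533203125), (20.617847442626953, 37.90045166015625), 17.650123596191406)
t 0.9 [295.4, 270.0] [ 12.67128988 115.12343967 101.05686546] ((293.8000183105469, 271.1000061035156), (35.733734130859375, 20.55480194091797), 18.43494987487793)
t 0.87 [228.4, 239.5] [170.28255208 162.5234375  144.375     ] ((229.11318969726562, 240.10377502441406), (38.18623733520508, 20.741445541381836), 15.945395469665527)
s 0.87 [344.7, 207.6] [185.62809917 181.77095632 171.62691854] ((345.0, 207.0), (44.90433883666992, 22.135942459106445), 18.43494987487793)
s 0.74 [363.6, 193.6] [ 48.26366559 152.26045016 143.90353698] ((362.54998779296875, 191.85000610351562), (21.819713592529297, 17.708751678466797), 18.434946060180664)
s 0.64 [282.5, 196.4] [ 51.82302405 147.10996564 139.33333333] ((286.75, 196.75), (39.55531311035156, 18.067392349243164), 15.255118370056152)
```

Emit:
play_rows(commands=[{"x":0,"y":-50,"z":0,"spin":0},{"x":0,"y":-50,"z":0,"spin":0},{"x":0,"y":-50,"z":0,"spin":0},{"x":0,"y":-50,"z":0,"spin":0}])

```text
time: 1.3
position: [0.1598, -0.3983, 0.2207]
tool_rot: [0.981, 0.192, -0.0, 0.005]
ft_force: [0.0, 0.6, -0.0]
grip_width: 0.0868
```

View pics/tc.png

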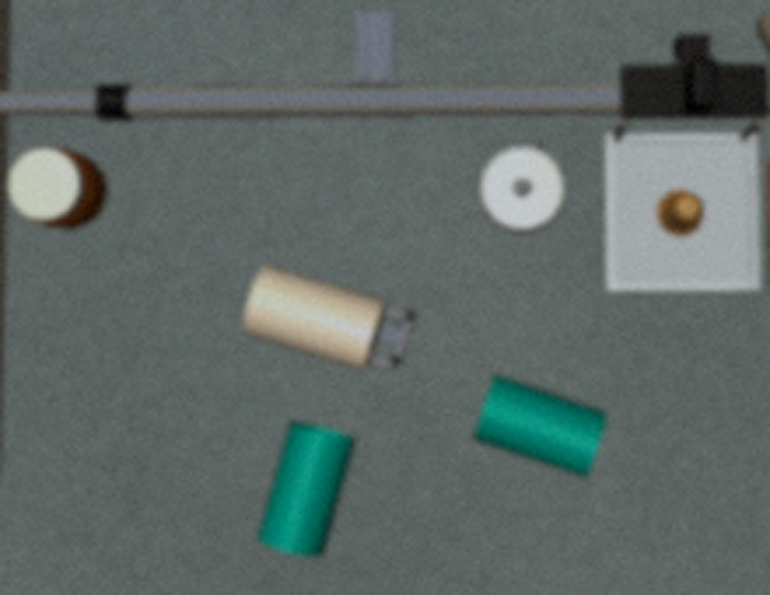

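View pics/sc.png

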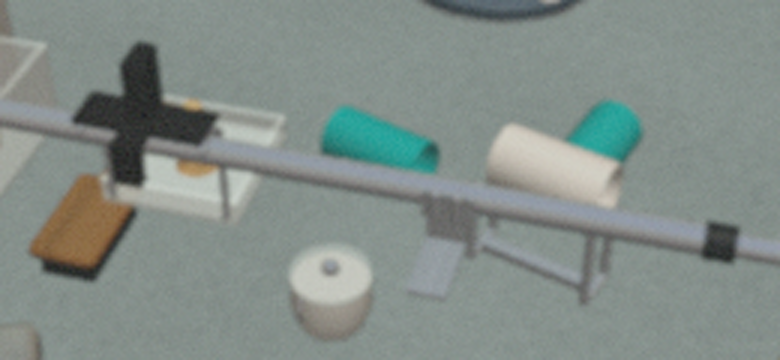

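Run:
```python
from h import *
st()
```

```text
t 1.3 pos [ 0.1598 -0.3983  0.2207] q [-1.451e+00  2.630e-01  1.909e+00  1.000e-03  9.590e-01 -2.670e-01] F [ 0.   0.6 -0. ] w 0.0868
X [ 0.927  0.376 -0.002] Y [ 0.376 -0.926  0.01 ] Z [ 0.002 -0.01  -1.   ]
```

Emit:
play_rows(commands=[{"x":0,"y":-50,"z":0,"spin":0},{"x":0,"y":-50,"z":0,"spin":0},{"x":0,"y":-50,"z":0,"spin":0}])

```text
time: 1.6
position: [0.1038, -0.2591, 0.2192]
tool_rot: [0.981, 0.193, -0.001, 0.006]
ft_force: [-0.7, -0.1, 0.9]
grip_width: 0.0868
```

Run:
```python
from h import *
st()
```

```text
t 1.6 pos [ 0.1038 -0.2591  0.2192] q [-1.601e+00  3.800e-02  2.222e+00  2.000e-03  8.700e-01 -4.190e-01] F [-0.7 -0.1  0.9] w 0.0868
X [ 0.926  0.378 -0.004] Y [ 0.379 -0.926  0.012] Z [ 0.001 -0.012 -1.   ]
```

Run:
```python
import numpy as np
from scipy.optimize import least_squares
D=[([.2345,-.5786,.2216],.5285,1.4339,1.1814),([.1598,-.3983,.2207],.263,1.909,.959),([.1038,-.2591,.2192],.038,2.222,.870)]
d=.111
def f(p,q2,q3,q5):
    L1,a,L2,b,Z,T=p
    t=q2+q3+q5   # tool pitch, pi=down
    return np.array([L1*np.sin(q2+a)+L2*np.sin(q2+q3+b)+T*np.sin(t), Z+L1*np.cos(q2+a)+L2*np.cos(q2+q3+b)+T*np.cos(t)])
def res(p):
    o=[]
    for P,a,b,c in D: o+=list(f(p,a,b,c)-[np.sqrt(P[0]**2+P[1]**2-d*d),P[2]])
    return np.r_[o, (p-p0)*0.002]
for p0 in ([.4,0,.4,0,.2,.25],[.35,.0,.4,.1,.2,.2],[.45,-.1,.4,0,.3,.3]):
    p0=np.array(p0); s=least_squares(res,p0); print(s.x.round(3),s.cost**.5)
```

```text
[0.586 0.001 0.408 0.282 0.206 0.236] 0.00048305238269696357
[0.586 0.001 0.407 0.28  0.193 0.224] 0.00042895702472865743
[0.584 0.002 0.412 0.291 0.271 0.294] 0.00047801258088411174
```

```bash
cat > fit.py <<'E'
from h import *
from scipy.optimize import minimize
def cyl(x,y,z,yaw,r=.026,n=32,l0=-.035,l1=.055):
    a=np.array([np.cos(yaw),np.sin(yaw),0]); b=np.array([-a[1],a[0],0]); t=np.linspace(0,2*np.pi,n)
    ring=r*(np.cos(t)[:,None]*b+np.sin(t)[:,None]*np.array([0,0,1]))
    return np.array([x,y,z])+np.r_[ring+l0*a,ring+l1*a]
K=8
def hullmask(c,P):
    h=cv2.convexHull((proj(c,P)*K).round().astype(np.int32)); 
    m=np.zeros((420,560),np.uint8); cv2.fillConvexPoly(m,h,1,shift=3); return m>0
E
python3 - <<'E'
from fit import *
import pickle
C={n:cams.camera(n) for n in("top","scene")}
pickle.dump(C,open("C0.pkl","wb"))
M={}
for n,c in C.items():
    best=[d for d in nets.outline_of(c,"tumbler") if c["img"][d["region"]].mean(0)[0]>120]
    m=best[0]["region"]; M[n]=m
    print(n,best[0]["conf"],m.sum(),best[0]["pixel"])
P0=atz(C["top"],[229,240],.099); print(P0)
def cost(p,ns=("top","scene")):
    return sum((hullmask(C[n],cyl(p[0],p[1],.099,p[2]))^M[n]).sum() for n in ns)
def solve(ns):
  best=None
  for y0 in np.radians([65,75,85]):
    s=minimize(cost,[P0[0],P0[1],y0],args=(ns,),method="Nelder-Mead",options=dict(initial_simplex=np.array([P0[0],P0[1],y0])+np.array([[0,0,0],[.01,0,0],[0,.01,0],[0,0,.15]]),maxiter=400))
    if best is None or s.fun<best.fun: best=s
  return best
for ns in (("top",),("scene",),("top","scene")):
    s=solve(ns); print(ns,s.x[:2].round(4),np.degrees(s.x[2]).round(1),s.fun)
for n,cc in C.items():
  for t in("tab","clip","peg","carrier","cradle"):
    for d in nets.outline_of(cc,t)[:2]: print(n,t,d["conf"],d["pixel"])
E
```

```text
top 0.7 760 [226.6, 236.7]
scene 0.58 747 [343.6, 207.2]
[0.45086443 0.13673022 0.099     ]
('top',) [0.4482 0.1253] 73.5 85.0
('scene',) [0.4403 0.1256] 87.1 281.0
('top', 'scene') [0.4464 0.1249] 74.3 395.0
top tab 0.78 [336.4, 200.5]
top tab 0.68 [156.7, 202.4]
top clip 0.58 [248.3, 164.9]
top peg 0.94 [332.7, 204.9]
top carrier 0.61 [333.8, 205.2]
top cradle 0.61 [242.5, 131.4]
top cradle 0.4 [252.2, 244.8]
scene tab 0.95 [215.6, 196.9]
scene clip 0.81 [309.7, 232.3]
scene carrier 0.71 [214.7, 197.4]
scene cradle 0.8 [342.7, 236.1]
```

Emit:
play_rows(commands=[{"x":35,"y":14,"z":-29,"spin":0},{"x":35,"y":14,"z":-29,"spin":0},{"x":35,"y":14,"z":-29,"spin":0},{"x":35,"y":14,"z":-29,"spin":0},{"x":35,"y":14,"z":-29,"spin":0},{"x":35,"y":14,"z":-29,"spin":0},{"x":35,"y":14,"z":-29,"spin":0},{"x":35,"y":14,"z":-29,"spin":0}])

```text
time: 3.1
position: [0.4122, -0.2585, 0.4562]
tool_rot: [0.983, 0.185, -0.002, 0.0]
ft_force: [0.1, -0.9, -0.2]
grip_width: 0.0872
```

Emit:
play_rows(commands=[{"x":24,"y":-43,"z":0,"spin":0},{"x":24,"y":-43,"z":0,"spin":0},{"x":24,"y":-43,"z":0,"spin":0},{"x":24,"y":-43,"z":0,"spin":0},{"x":24,"y":-43,"z":0,"spin":0},{"x":24,"y":-43,"z":0,"spin":0},{"x":24,"y":-43,"z":0,"spin":0},{"x":24,"y":-43,"z":0,"spin":0}])

```text
time: 3.9
position: [0.4753, 0.133, 0.4546]
tool_rot: [0.983, 0.183, 0.001, 0.004]
ft_force: [0.4, -0.6, -0.8]
grip_width: 0.0869
```

Run:
```python
from h import *
st()
```

```text
t 3.9 pos [0.4753 0.133  0.4546] q [ 0.051  0.144  1.381 -0.008  1.614  1.254] F [ 0.4 -0.6 -0.8] w 0.0869
X [ 0.933  0.359 -0.   ] Y [ 0.359 -0.933  0.009] Z [ 0.003 -0.008 -1.   ]
```

Emit:
play_rows(commands=[{"x":-7,"y":-46,"z":0,"spin":0},{"x":-7,"y":-46,"z":0,"spin":0},{"x":-7,"y":-46,"z":0,"spin":0},{"x":-7,"y":-46,"z":0,"spin":0},{"x":-7,"y":-46,"z":0,"spin":0},{"x":-7,"y":-46,"z":0,"spin":0},{"x":-7,"y":-46,"z":0,"spin":0},{"x":-7,"y":-46,"z":0,"spin":0}])

```text
time: 4.7
position: [0.2843, 0.4707, 0.4468]
tool_rot: [0.983, 0.184, -0.002, 0.005]
ft_force: [0.8, 0.6, -0.0]
grip_width: 0.0869
```

Emit:
play_rows(commands=[{"x":-13,"y":-40,"z":0,"spin":0},{"x":-13,"y":-40,"z":0,"spin":0},{"x":0,"y":0,"z":0,"spin":-0.15},{"x":0,"y":0,"z":0,"spin":-0.15},{"x":0,"y":0,"z":0,"spin":-0.15},{"x":0,"y":0,"z":0,"spin":-0.15},{"x":0,"y":0,"z":0,"spin":-0.15},{"x":0,"y":0,"z":0,"spin":-0.15}])

```text
time: 5.5
position: [0.221, 0.5454, 0.4387]
tool_rot: [0.803, 0.596, -0.009, 0.005]
ft_force: [0.6, 0.4, -0.5]
grip_width: 0.0874
```

Run:
```python
from h import *
st()
```

```text
t 5.5 pos [0.221  0.5454 0.4387] q [ 0.997  0.322  1.183 -0.002  1.658  1.291] F [ 0.6  0.4 -0.5] w 0.0874
X [ 0.29   0.957 -0.021] Y [ 0.957 -0.29  -0.004] Z [-0.01  -0.019 -1.   ]
```

Emit:
play_rows(commands=[{"x":39,"y":-21,"z":0,"spin":0},{"x":39,"y":-21,"z":0,"spin":0},{"x":39,"y":-21,"z":0,"spin":0},{"x":39,"y":-21,"z":0,"spin":0},{"x":39,"y":-21,"z":0,"spin":0},{"x":39,"y":-21,"z":0,"spin":0},{"x":39,"y":-21,"z":0,"spin":0},{"x":39,"y":-21,"z":0,"spin":0}])

```text
time: 6.3
position: [0.141, 0.8574, 0.3942]
tool_rot: [0.804, 0.595, -0.008, 0.001]
ft_force: [0.2, 0.3, -1.1]
grip_width: 0.0871
```

Run:
```python
from h import *
st()
```

```text
t 6.3 pos [0.141  0.8574 0.3942] q [1.277 0.906 0.227 0.008 2.023 1.578] F [ 0.2  0.3 -1.1] w 0.0871
X [ 0.293  0.956 -0.015] Y [ 0.956 -0.293 -0.007] Z [-0.011 -0.012 -1.   ]
```

Emit:
play_rows(commands=[{"x":50,"y":0,"z":0,"spin":0},{"x":50,"y":0,"z":0,"spin":0},{"x":50,"y":0,"z":0,"spin":0}])

```text
time: 6.6
position: [0.1596, 0.9031, 0.3396]
tool_rot: [0.801, 0.597, 0.018, -0.025]
ft_force: [-0.0, -0.7, -0.5]
grip_width: 0.0869
```

Run:
```python
from h import *
st()
```

```text
t 6.6 pos [0.1596 0.9031 0.3396] q [1.268 0.972 0.22  0.021 1.891 1.564] F [-0.  -0.7 -0.5] w 0.0869
X [0.285 0.957 0.058] Y [ 0.958 -0.285 -0.019] Z [-0.002  0.061 -0.998]
```

Emit:
play_rows(commands=[{"x":35,"y":0,"z":-35,"spin":0},{"x":35,"y":0,"z":-35,"spin":0},{"x":35,"y":0,"z":-35,"spin":0},{"x":35,"y":0,"z":-35,"spin":0},{"x":35,"y":0,"z":-35,"spin":0},{"x":35,"y":0,"z":-35,"spin":0}])

```text
time: 7.2
position: [0.1806, 0.8846, 0.4751]
tool_rot: [0.797, 0.593, 0.078, -0.081]
ft_force: [-0.3, 1.0, 1.0]
grip_width: 0.0872
```

Run:
```python
from h import *
st()
```

```text
t 7.2 pos [0.1806 0.8846 0.4751] q [1.23  0.824 0.218 0.05  1.878 1.541] F [-0.3  1.   1. ] w 0.0872
X [0.284 0.933 0.221] Y [ 0.958 -0.283 -0.036] Z [ 0.029  0.222 -0.975]
```

Emit:
play_rows(commands=[{"x":45,"y":0,"z":-20,"spin":0},{"x":45,"y":0,"z":-20,"spin":0},{"x":45,"y":0,"z":-20,"spin":0},{"x":45,"y":0,"z":-20,"spin":0},{"x":45,"y":0,"z":-20,"spin":0},{"x":45,"y":0,"z":-20,"spin":0},{"x":45,"y":0,"z":-20,"spin":0},{"x":45,"y":0,"z":-20,"spin":0}])

```text
time: 8.0
position: [0.2157, 0.902, 0.5825]
tool_rot: [0.778, 0.578, 0.179, -0.168]
ft_force: [0.0, 0.3, -0.7]
grip_width: 0.0869
```

Run:
```python
from h import *
st()
```

```text
t 8.0 pos [0.2157 0.902  0.5825] q [1.184 0.726 0.219 0.099 1.709 1.515] F [ 0.   0.3 -0.7] w 0.0869
X [0.268 0.839 0.473] Y [ 0.96  -0.276 -0.054] Z [ 0.085  0.468 -0.88 ]
```

Emit:
play_rows(commands=[{"x":49,"y":8,"z":-5,"spin":0},{"x":49,"y":8,"z":-5,"spin":0},{"x":49,"y":8,"z":-5,"spin":0},{"x":49,"y":8,"z":-5,"spin":0},{"x":49,"y":8,"z":-5,"spin":0},{"x":49,"y":8,"z":-5,"spin":0}])

```text
time: 8.6
position: [0.2819, 0.9258, 0.6321]
tool_rot: [0.755, 0.559, 0.257, -0.228]
ft_force: [0.2, -0.4, 0.6]
grip_width: 0.087
```

Run:
```python
from h import *
st()
```

```text
t 8.6 pos [0.2819 0.9258 0.6321] q [1.108 0.707 0.219 0.165 1.531 1.457] F [ 0.2 -0.4  0.6] w 0.087
X [0.244 0.726 0.643] Y [ 0.961 -0.271 -0.058] Z [ 0.132  0.632 -0.764]
```

Emit:
play_rows(commands=[{"x":0,"y":50,"z":0,"spin":0},{"x":0,"y":50,"z":0,"spin":0},{"x":0,"y":50,"z":0,"spin":0},{"x":0,"y":50,"z":0,"spin":0},{"x":0,"y":50,"z":0,"spin":0}])

```text
time: 9.1
position: [0.5069, 0.8438, 0.6109]
tool_rot: [0.746, 0.559, 0.271, -0.239]
ft_force: [-0.3, 1.1, -0.5]
grip_width: 0.087
```

Run:
```python
from h import *
st()
```

```text
t 9.1 pos [0.5069 0.8438 0.6109] q [0.804 0.744 0.219 0.368 1.525 1.197] F [-0.3  1.1 -0.5] w 0.087
X [0.228 0.705 0.672] Y [ 0.964 -0.261 -0.054] Z [ 0.137  0.66  -0.739]
```

Emit:
play_rows(commands=[{"x":-12,"y":46,"z":-14,"spin":0},{"x":-12,"y":46,"z":-14,"spin":0},{"x":-12,"y":46,"z":-14,"spin":0},{"x":-12,"y":46,"z":-14,"spin":0},{"x":-12,"y":46,"z":-14,"spin":0},{"x":0,"y":50,"z":0,"spin":0},{"x":0,"y":50,"z":0,"spin":0},{"x":0,"y":50,"z":0,"spin":0}])

```text
time: 9.9
position: [0.7933, 0.6108, 0.5618]
tool_rot: [0.742, 0.544, 0.31, -0.241]
ft_force: [0.2, 0.2, 0.7]
grip_width: 0.0868
```

Run:
```python
from h import *
st()
```

```text
t 9.9 pos [0.7933 0.6108 0.5618] q [0.365 0.823 0.219 0.616 1.547 0.836] F [0.2 0.2 0.7] w 0.0868
X [0.217 0.658 0.721] Y [ 0.956 -0.293 -0.02 ] Z [ 0.198  0.694 -0.692]
```

Run:
```python
from fit import *
c=[cams.camera("top") for _ in range(3)]
img=np.mean([k["img"] for k in c],0).astype(np.uint8); C=dict(c[-1]); C["img"]=img
s=[cams.camera("scene") for _ in range(2)]
S=dict(s[-1]); S["img"]=np.mean([k["img"] for k in s],0).astype(np.uint8)
import pickle; pickle.dump((C,S),open("C1.pkl","wb"))
crop(C,190,400,140,265,3.8,"pics/t2.png"); crop(S,130,330,140,260,4,"pics/s2.png"); crop(S,280,400,180,260,6,"pics/s3.png")
cands=nets.outline_of(c[-1],"tumbler")
m=[d for d in cands if c[-1]["img"][d["region"]].mean(0)[0]>120]
print(len(m))
# colour segmentation
hsv=cv2.cvtColor(img,cv2.COLOR_RGB2HSV); 
im=img.astype(int); w=((im[:,:,0]-im[:,:,2]>8)&(im[:,:,0]>110)).astype(np.uint8)
n,l,stt,cen=cv2.connectedComponentsWithStats(w)
k=l[238,229]; seg=l==k; print(stt[k],cen[k])
def cost(p,M): 
    return (hullmask(C,cyl(p[0],p[1],.099,p[2]))^M).sum()
for M in [seg]+[d["region"] for d in m[:1]]:
    b=min((minimize(cost,[.448,.125,y0],args=(M,),method="Nelder-Mead",options=dict(initial_simplex=np.array([.448,.125,y0])+np.array([[0,0,0],[.01,0,0],[0,.01,0],[0,0,.15]]))) for y0 in np.radians([66,72,78])),key=lambda s:s.fun)
    print(b.x,np.degrees(b.x[2]),b.fun)
```

```text
1
[209 226  40  29 676] [227.99556213 239.5295858 ]
[0.44733296 0.12677798 1.25028273] 71.635923832949 166.0
[0.44704925 0.12760569 1.2853322 ] 73.6441102446127 92.0
```

View pics/t2.png

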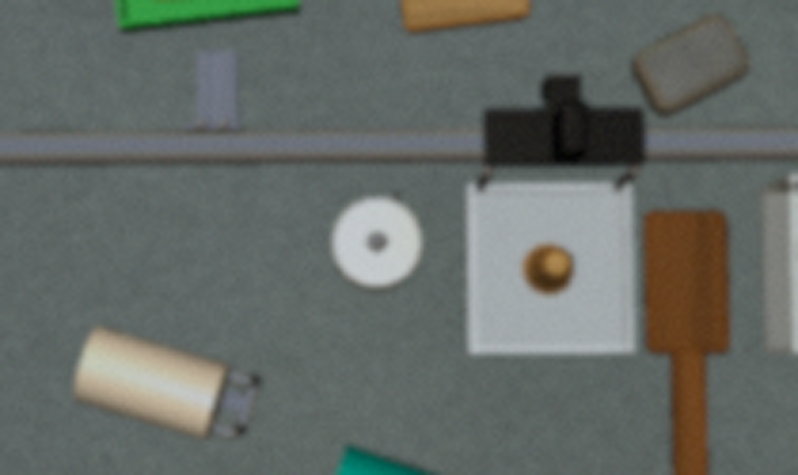

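View pics/s2.png

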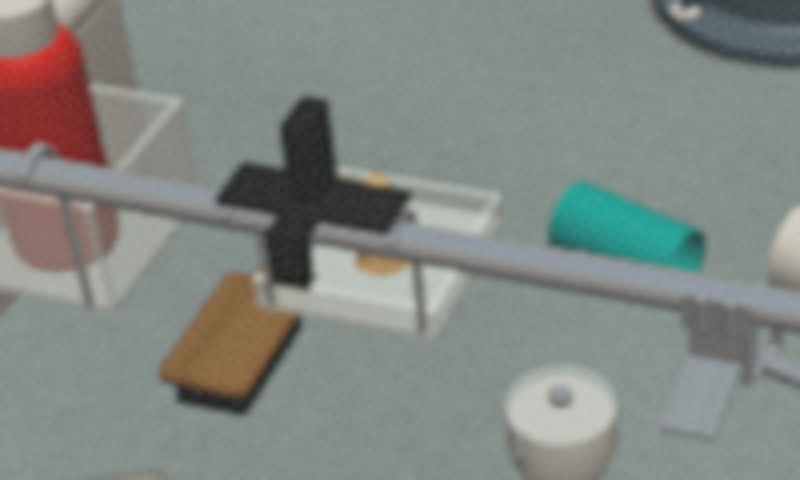

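View pics/s3.png

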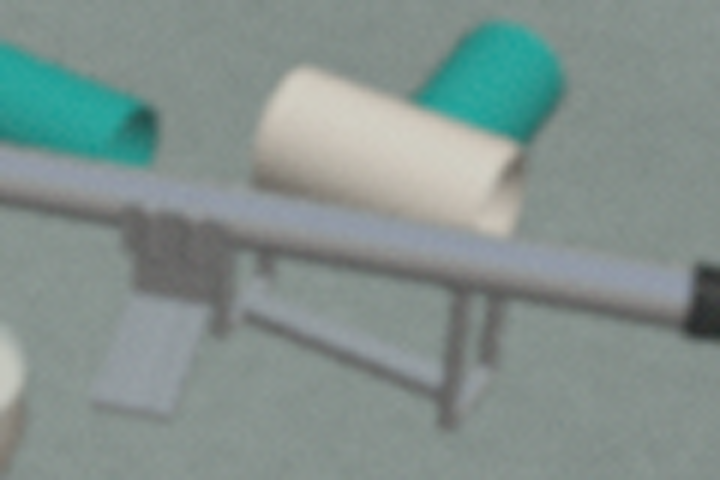

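Run:
```python
from h import *
import pickle
C,S=pickle.load(open("C1.pkl","rb"))
k=lambda x,y:(190+x/3.8-.5,140+y/3.8-.5)
print("cam",ray(C,(0,0))[0],ray(S,(0,0))[0])
print("rod L",atz(C,k(0,146),.185),"R",atz(C,k(798,147.5),.185), "far L", atz(C,(120,179.5),.185))
for n,p,z in (("tail",(217.5,88),.155),("tailL",(198,50),.155),("tailR",(237,50),.155),("pegtip",(557,262),.166),("basketL",(467,300),.126),("basketR",(636,300),.126),("front",(550,353),.126),("tabtop",(571,127),.255),("barL",(485,135),.207),("barR",(645,135),.207)):
    print(n,atz(C,k(*p),z).round(4))
# scene: intersection with vertical plane x=const
def atx(c,uv,x):
    o,d=ray(c,uv); return o+d*(x-o[0])/d[0]
x=atz(C,k(0,146),.185)[0]
ks=lambda a,b:(130+a/4-.5,140+b/4-.5)
for p in((312,100),(309,145),(290,130)): print("scene tab",p,atx(S,ks(*p),x).round(4),atz(S,ks(*p),.255).round(4))
```

```text
cam [ 0.45388941 -0.0084105   1.15021917] [1.2585298  0.23149225 0.75575764]
rod L [0.59439016 0.21765956 0.185     ] R [ 0.59127222 -0.26452868  0.185     ] far L [0.59143595 0.38011066 0.185     ]
tail [0.6348 0.088  0.155 ]
tailL [0.659  0.1004 0.155 ]
tailR [0.6589 0.0758 0.155 ]
pegtip [ 0.5241 -0.1217  0.166 ]
basketL [ 0.5028 -0.069   0.126 ]
basketR [ 0.5026 -0.176   0.126 ]
front [ 0.4691 -0.1213  0.126 ]
tabtop [ 0.5934 -0.1201  0.255 ]
barL [ 0.5964 -0.0755  0.207 ]
barR [ 0.596  -0.1695  0.207 ]
scene tab (312, 100) [ 0.5944 -0.1188  0.2635] [ 0.583  -0.1249  0.255 ]
scene tab (309, 145) [ 0.5944 -0.1238  0.2361] [ 0.6185 -0.1108  0.255 ]
scene tab (290, 130) [ 0.5944 -0.133   0.2433] [ 0.6096 -0.1246  0.255 ]
```

```bash
cat >> h.py <<'E'
def to(*T):
    o,m=st()
    for t in T: print(t,"tool delta mm",(m.T@(np.array(t)-o["position"])*1000).round(1))
E
python3 - <<'E'
from h import *
to((.42,.03,.40),(.4215,.0376,.1719))
E
```

```text
t 10.2 pos [0.7904 0.6135 0.5631] q [0.369 0.822 0.218 0.615 1.548 0.838] F [-0.1  1.   0.8] w 0.0872
X [0.216 0.658 0.721] Y [ 0.957 -0.29  -0.021] Z [ 0.196  0.694 -0.692]
(0.42, 0.03, 0.4) tool delta mm [-581.6 -181.4 -364.8]
(0.4215, 0.0376, 0.1719) tool delta mm [-740.8 -177.4 -201.3]
```

Emit:
play_rows(commands=[{"x":-36,"y":-11,"z":-23,"spin":0},{"x":-36,"y":-11,"z":-23,"spin":0},{"x":-36,"y":-11,"z":-23,"spin":0},{"x":-36,"y":-11,"z":-23,"spin":0},{"x":-36,"y":-11,"z":-23,"spin":0},{"x":-36,"y":-11,"z":-23,"spin":0},{"x":-36,"y":-11,"z":-23,"spin":0},{"x":-36,"y":-11,"z":-23,"spin":0}])

```text
time: 11.0
position: [0.6001, 0.3375, 0.4904]
tool_rot: [0.729, 0.556, 0.32, -0.241]
ft_force: [0.6, -0.6, -0.5]
grip_width: 0.087
```

Run:
```python
from h import *
to((.42,.03,.40))
```

```text
t 11.0 pos [0.6001 0.3375 0.4904] q [0.02  0.275 1.369 0.814 1.307 0.142] F [ 0.6 -0.6 -0.5] w 0.087
X [0.177 0.656 0.733] Y [ 0.964 -0.266  0.005] Z [ 0.198  0.706 -0.68 ]
(0.42, 0.03, 0.4) tool delta mm [-300.1  -92.3 -191.4]
```

Emit:
play_rows(commands=[{"x":-37,"y":-11,"z":-24,"spin":0},{"x":-37,"y":-11,"z":-24,"spin":0},{"x":-37,"y":-11,"z":-24,"spin":0},{"x":-37,"y":-11,"z":-24,"spin":0},{"x":-37,"y":-11,"z":-24,"spin":0},{"x":-37,"y":-11,"z":-24,"spin":0},{"x":-37,"y":-11,"z":-24,"spin":0},{"x":-37,"y":-11,"z":-24,"spin":0}])

```text
time: 11.8
position: [0.4184, 0.0314, 0.4135]
tool_rot: [0.717, 0.572, 0.328, -0.227]
ft_force: [0.3, 0.5, -0.5]
grip_width: 0.0865
```

Run:
```python
from h import *
to((.4215,.0376,.1719))
```

```text
t 11.8 pos [0.4184 0.0314 0.4135] q [-0.759  0.087  1.824  0.716  1.653 -0.632] F [ 0.3  0.5 -0.5] w 0.0865
X [0.131 0.671 0.73 ] Y [ 0.968 -0.244  0.05 ] Z [ 0.212  0.7   -0.682]
(0.4215, 0.0376, 0.1719) tool delta mm [-171.8  -10.7  169.7]
```

Emit:
play_rows(commands=[{"x":0,"y":0,"z":0,"spin":0.068},{"x":-28,"y":-2,"z":28,"spin":0},{"x":-28,"y":-2,"z":28,"spin":0},{"x":-28,"y":-2,"z":28,"spin":0},{"x":-28,"y":-2,"z":28,"spin":0},{"x":-28,"y":-2,"z":28,"spin":0},{"x":-20,"y":-2,"z":20,"spin":0},{"x":0,"y":0,"z":0,"spin":0}])

```text
time: 12.6
position: [0.4225, 0.0312, 0.1878]
tool_rot: [0.735, 0.557, 0.323, -0.212]
ft_force: [1.2, 0.7, 0.7]
grip_width: 0.0867
```

Run:
```python
from h import *
to((.4215,.0376,.1719),(.4453,.1209,.0888))
c=cams.camera("top");cv2.imwrite("pics/a.png",c["img"][:,:,::-1])
```

```text
t 12.6 pos [0.4225 0.0312 0.1878] q [-0.749  0.477  2.122  0.824  1.099 -1.077] F [1.2 0.7 0.7] w 0.0867
X [0.171 0.682 0.711] Y [ 0.956 -0.289  0.047] Z [ 0.238  0.672 -0.702]
(0.4215, 0.0376, 0.1719) tool delta mm [-7.2 -3.5 15.2]
(0.4453, 0.1209, 0.0888) tool delta mm [ -5.4  -8.7 135.1]
```

View pics/a.png

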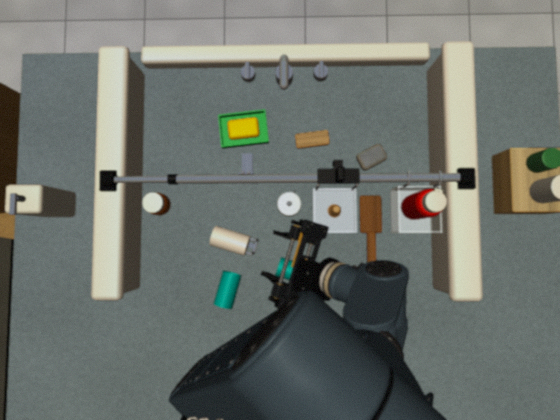

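Emit:
play_rows(commands=[{"x":-4,"y":-6,"z":20,"spin":0.03},{"x":-3,"y":-4,"z":25,"spin":0},{"x":0,"y":0,"z":25,"spin":0},{"x":0,"y":0,"z":0,"spin":0}])

```text
time: 13.05
position: [0.4371, 0.0744, 0.1398]
tool_rot: [0.741, 0.551, 0.324, -0.206]
ft_force: [0.1, 0.5, 0.8]
grip_width: 0.0872
```

Run:
```python
from h import *
to((.4453,.1209,.0888))
c=cams.camera("top");crop(c,180,340,190,310,5,"pics/b.png")
c=cams.camera("scene");crop(c,240,400,150,270,5,"pics/c.png")
```

```text
t 13.05 pos [0.4371 0.0744 0.1398] q [-0.637  0.594  2.175  1.005  0.943 -1.196] F [0.1 0.5 0.8] w 0.0872
X [0.182 0.683 0.707] Y [ 0.95  -0.307  0.052] Z [ 0.253  0.663 -0.705]
(0.4453, 0.1209, 0.0888) tool delta mm [-2.9 -9.2 68.8]
```

View pics/b.png

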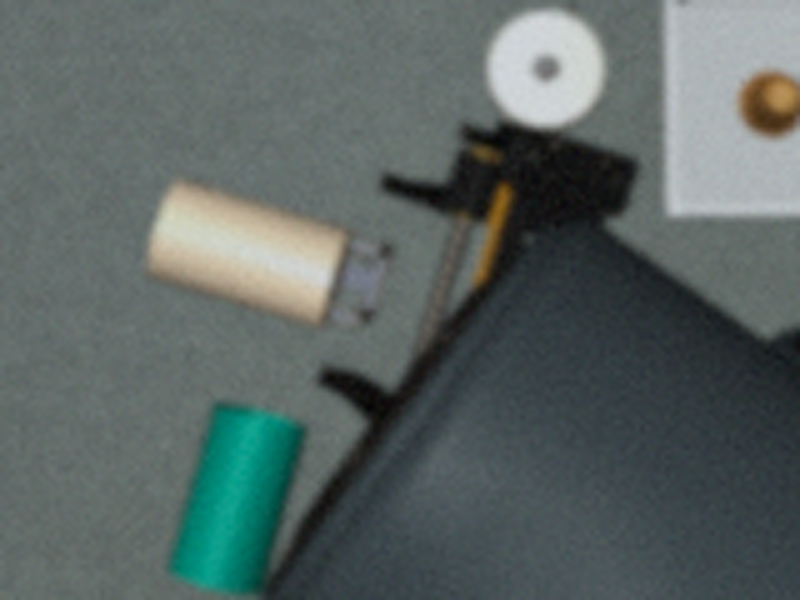

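View pics/c.png

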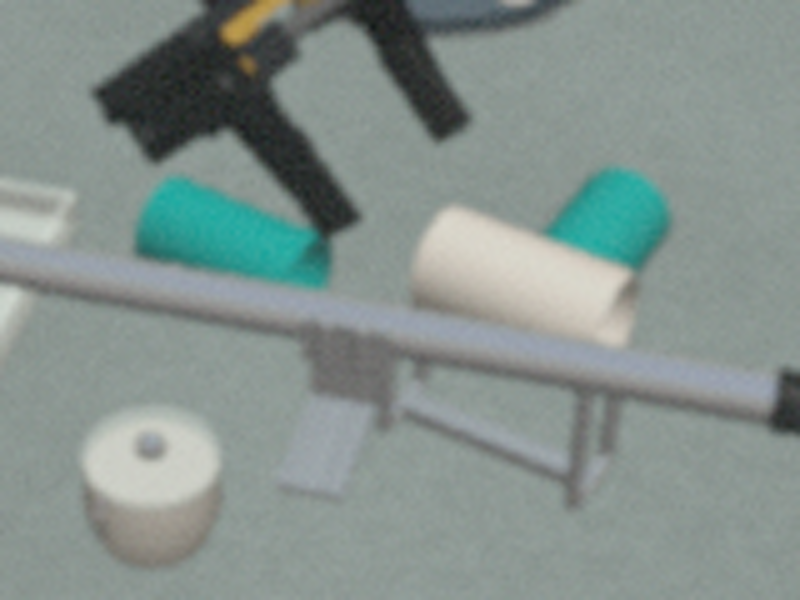

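Emit:
play_rows(commands=[{"x":-3,"y":-10,"z":8,"spin":0},{"x":0,"y":0,"z":20,"spin":0},{"x":0,"y":0,"z":20,"spin":0},{"x":0,"y":0,"z":0,"spin":0}])

```text
time: 13.55
position: [0.4466, 0.1009, 0.109]
tool_rot: [0.74, 0.554, 0.329, -0.195]
ft_force: [-1.2, 0.5, 0.3]
grip_width: 0.0866
```

Run:
```python
from h import *
to((.4453,.1209,.0888))
```

```text
t 13.55 pos [0.4466 0.1009 0.109 ] q [-0.563  0.676  2.201  1.163  0.862 -1.332] F [-1.2  0.5  0.3] w 0.0866
X [0.17  0.691 0.703] Y [ 0.947 -0.311  0.076] Z [ 0.271  0.653 -0.707]
(0.4453, 0.1209, 0.0888) tool delta mm [-0.6 -9.  27. ]
```

Emit:
play_rows(commands=[{"x":0,"y":-9,"z":8,"spin":0},{"x":0,"y":-3,"z":10,"spin":0},{"x":0,"y":0,"z":8,"spin":0},{"x":0,"y":0,"z":0,"spin":0}])

```text
time: 13.95
position: [0.4474, 0.1176, 0.094]
tool_rot: [0.738, 0.555, 0.333, -0.189]
ft_force: [-0.2, 0.1, 0.5]
grip_width: 0.0867
```

Run:
```python
from h import *
to((.4453,.1209,.0888))
c=cams.camera("top");crop(c,180,340,190,310,5,"pics/b2.png")
c=cams.camera("scene");crop(c,240,400,150,270,5,"pics/c2.png")
```

```text
t 13.95 pos [0.4474 0.1176 0.094 ] q [-0.524  0.72   2.224  1.271  0.827 -1.432] F [-0.2  0.1  0.5] w 0.0867
X [0.162 0.694 0.702] Y [ 0.945 -0.313  0.091] Z [ 0.283  0.649 -0.707]
(0.4453, 0.1209, 0.0888) tool delta mm [-1.7 -3.5  5.2]
```

View pics/b2.png

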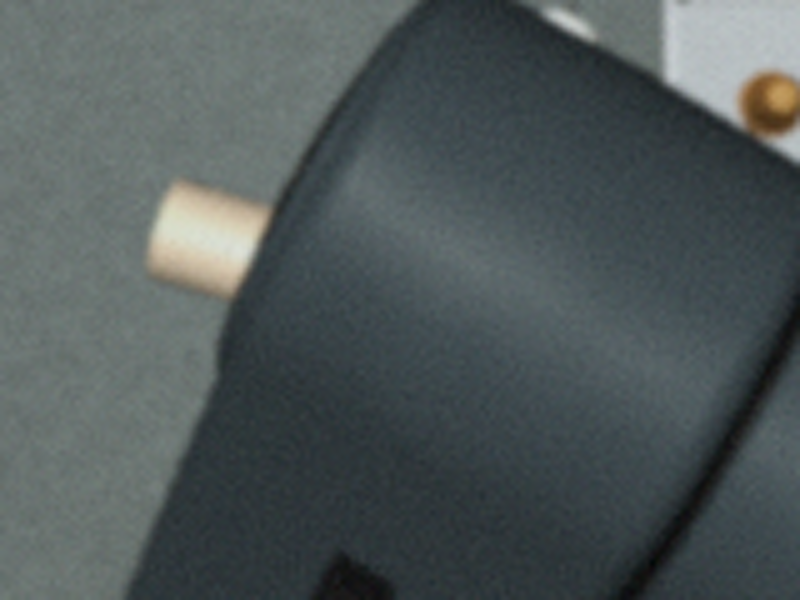

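View pics/c2.png

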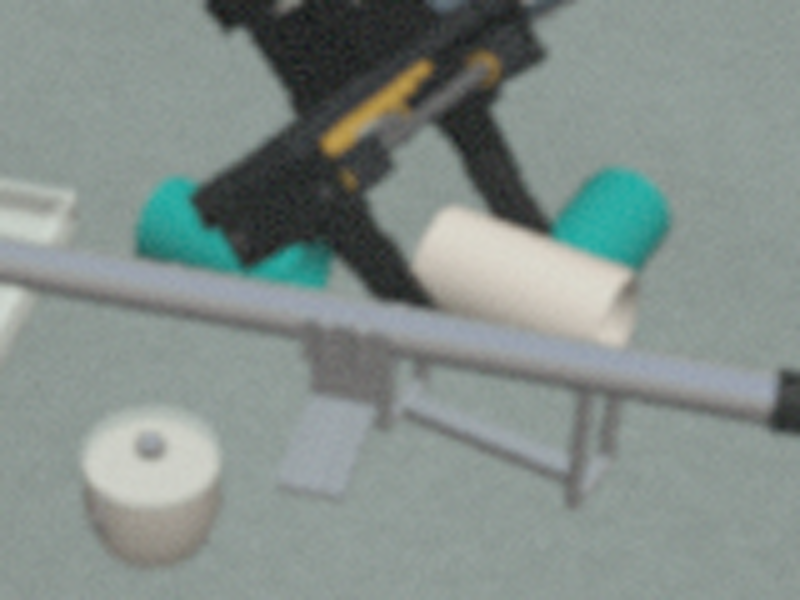

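Emit:
play_rows(commands=[{"x":-2,"y":-4,"z":5,"spin":0},{"x":0,"y":0,"z":0,"spin":0}])

```text
time: 14.25
position: [0.4459, 0.1192, 0.0897]
tool_rot: [0.738, 0.555, 0.334, -0.187]
ft_force: [0.0, 0.6, 1.1]
grip_width: 0.0872
```

Emit:
play_rows(commands=[{"x":0,"y":0,"z":0,"spin":0},{"x":0,"y":0,"z":0,"spin":0},{"x":0,"y":0,"z":0,"spin":0},{"x":0,"y":0,"z":0,"spin":0},{"x":0,"y":0,"z":0,"spin":0}], grip=0.3, newtons=30)

```text
time: 14.75
position: [0.4471, 0.118, 0.0907]
tool_rot: [0.738, 0.555, 0.335, -0.186]
ft_force: [-0.4, -0.3, -0.4]
grip_width: 0.055
```

Run:
```python
from h import *
st()
c=cams.camera("scene");crop(c,240,400,150,270,5,"pics/c3.png")
```

```text
t 14.75 pos [0.4471 0.118  0.0907] q [-0.524  0.73   2.231  1.294  0.821 -1.462] F [-0.4 -0.3 -0.4] w 0.055
X [0.159 0.695 0.701] Y [ 0.944 -0.315  0.098] Z [ 0.289  0.646 -0.706]
```

View pics/c3.png

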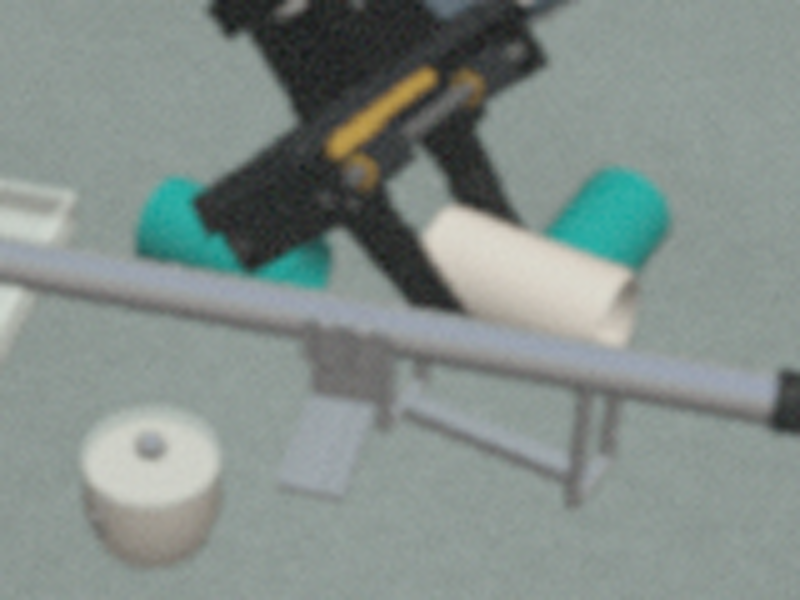

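Emit:
play_rows(commands=[{"x":0,"y":0,"z":0,"spin":0},{"x":0,"y":0,"z":0,"spin":0},{"x":0,"y":0,"z":0,"spin":0}])

```text
time: 15.1
position: [0.4465, 0.1184, 0.0907]
tool_rot: [0.738, 0.555, 0.335, -0.186]
ft_force: [0.2, -1.2, 0.7]
grip_width: 0.0519
```

Run:
```python
from h import *
st()
```

```text
t 15.1 pos [0.4465 0.1184 0.0907] q [-0.524  0.73   2.231  1.293  0.821 -1.462] F [ 0.2 -1.2  0.7] w 0.0519
X [0.159 0.695 0.701] Y [ 0.945 -0.314  0.097] Z [ 0.287  0.647 -0.706]
```

Emit:
play_rows(commands=[{"x":12,"y":2,"z":-12,"spin":0},{"x":24,"y":3,"z":-24,"spin":0},{"x":24,"y":3,"z":-24,"spin":0},{"x":26,"y":0,"z":-26,"spin":0},{"x":26,"y":0,"z":-26,"spin":0},{"x":26,"y":0,"z":-26,"spin":0},{"x":26,"y":0,"z":-26,"spin":0}])

```text
time: 15.8
position: [0.4315, 0.1233, 0.3245]
tool_rot: [0.742, 0.553, 0.329, -0.19]
ft_force: [-0.1, -0.8, -1.3]
grip_width: 0.052
```

Run:
```python
from h import *
st()
c=cams.camera("scene");crop(c,200,400,80,230,4,"pics/c4.png")
```

```text
t 15.8 pos [0.4315 0.1233 0.3245] q [-0.528  0.133  2.037  0.831  1.234 -0.634] F [-0.1 -0.8 -1.3] w 0.052
X [0.173 0.695 0.698] Y [ 0.945 -0.317  0.081] Z [ 0.277  0.646 -0.712]
```

View pics/c4.png

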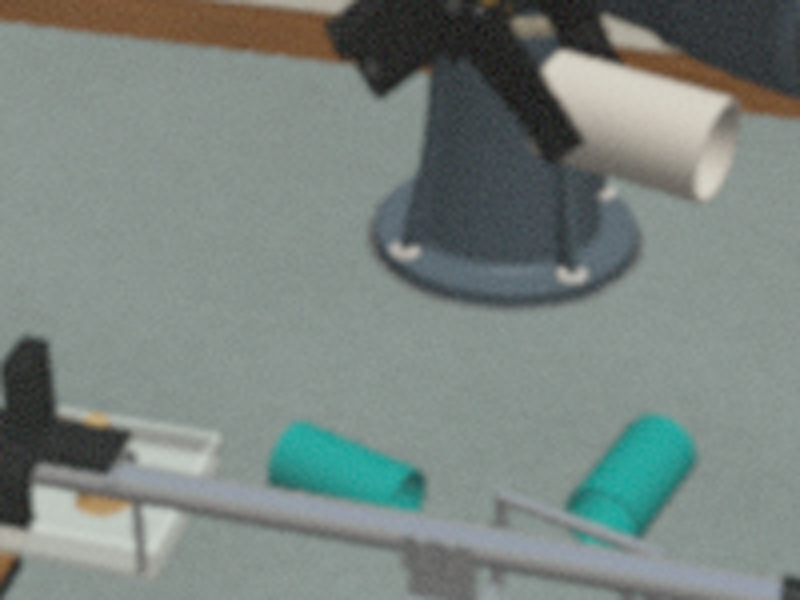

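Emit:
play_rows(commands=[{"x":0,"y":0,"z":0,"spin":0.15},{"x":0,"y":0,"z":0,"spin":0.15},{"x":0,"y":0,"z":0,"spin":0.15},{"x":0,"y":0,"z":0,"spin":0.15},{"x":0,"y":0,"z":0,"spin":0.15},{"x":0,"y":0,"z":0,"spin":0.15},{"x":0,"y":0,"z":0,"spin":0.15},{"x":0,"y":0,"z":0,"spin":0.15}])

```text
time: 16.65
position: [0.4291, 0.1249, 0.3288]
tool_rot: [0.925, 0.036, 0.166, -0.34]
ft_force: [0.1, -1.0, -0.7]
grip_width: 0.0519
```

Emit:
play_rows(commands=[{"x":0,"y":0,"z":0,"spin":0.15},{"x":0,"y":0,"z":0,"spin":0.15},{"x":0,"y":0,"z":0,"spin":0.15},{"x":0,"y":0,"z":0,"spin":0.15},{"x":0,"y":0,"z":0,"spin":0.15},{"x":0,"y":0,"z":0,"spin":0.15},{"x":0,"y":0,"z":0,"spin":0.15},{"x":0,"y":0,"z":0,"spin":0.15}])

```text
time: 17.45
position: [0.4237, 0.1268, 0.3236]
tool_rot: [0.785, -0.491, -0.059, -0.372]
ft_force: [-0.3, 0.6, -0.6]
grip_width: 0.0513
```

Run:
```python
from h import *
st()
```

```text
t 17.45 pos [0.4237 0.1268 0.3236] q [-0.527  0.121  2.052  0.825  1.231  1.766] F [-0.3  0.6 -0.6] w 0.0513
X [ 0.511 -0.727 -0.459] Y [-0.815 -0.24  -0.527] Z [ 0.273  0.643 -0.716]
```

Emit:
play_rows(commands=[{"x":0,"y":0,"z":0,"spin":0.15},{"x":0,"y":0,"z":0,"spin":0.15},{"x":0,"y":0,"z":0,"spin":0.15},{"x":0,"y":0,"z":0,"spin":0.15},{"x":0,"y":0,"z":0,"spin":0.15},{"x":0,"y":0,"z":0,"spin":0.08},{"x":0,"y":0,"z":0,"spin":0}])

```text
time: 18.15
position: [0.419, 0.1284, 0.3192]
tool_rot: [-0.52, 0.767, 0.207, 0.313]
ft_force: [0.7, -0.9, -1.7]
grip_width: 0.0521
```

Run:
```python
from h import *
o,m=st()
print("a_w",m@[.712,-.03,.70])
c=cams.camera("scene");crop(c,200,400,80,230,4,"pics/c5.png")
c=cams.camera("top");crop(c,160,360,160,310,4,"pics/d5.png")
```

```text
t 18.15 pos [0.419  0.1284 0.3192] q [-0.527  0.124  2.062  0.822  1.227  2.594] F [ 0.7 -0.9 -1.7] w 0.0521
X [-0.264 -0.668 -0.696] Y [-0.928  0.374 -0.007] Z [ 0.265  0.644 -0.718]
a_w [ 0.02562999 -0.03586682 -0.99794823]
```

View pics/c5.png

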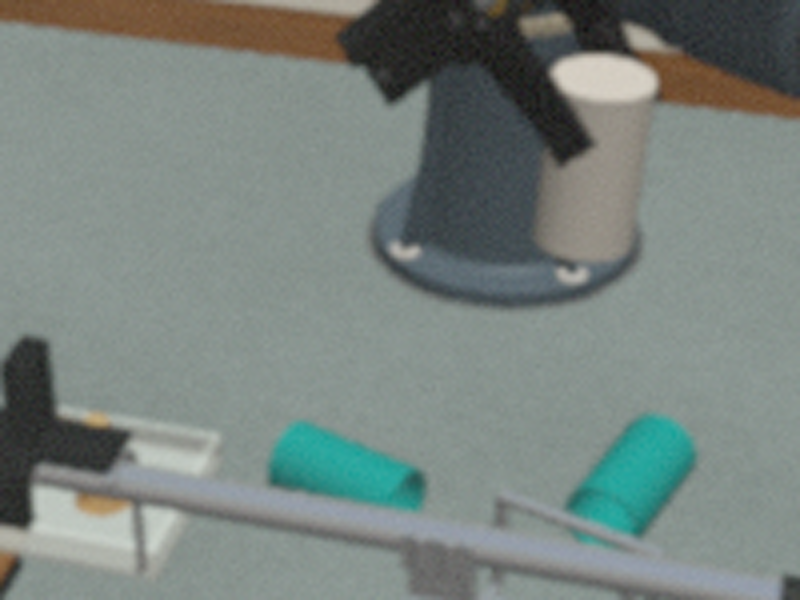

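View pics/d5.png

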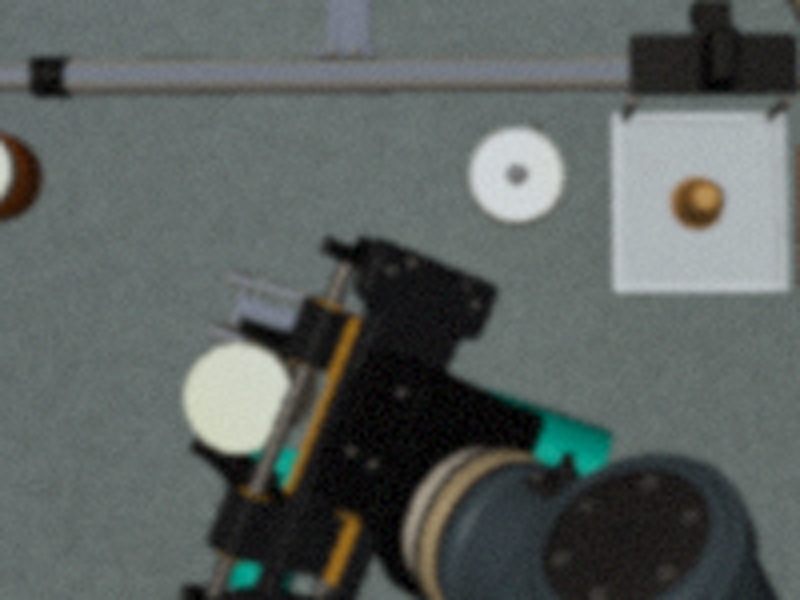

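```bash
cat >> h.py <<'E'
OT=np.array([.0119,0,0.]); AT=np.array([.712,-.03,.70])
def tum():
    o,m=st(); org=o["position"]+m@OT; a=m@AT; a/=np.linalg.norm(a)
    print("tumbler org",org.round(4),"axis",a.round(3),"mouth",(org+.055*a).round(4),"base",(org-.035*a).round(4))
    return o,m,org,a
E
python3 - <<'E'
from h import *
o,m,org,a=tum()
c=cams.camera("top"); s=cams.camera("scene")
print(proj(c,[org-.035*a]),proj(s,[org-.035*a,org+.055*a]))
# where to go : mouth centre above peg
peg=np.array([.523,-.122])
for z in (.25,.125):
    T=np.r_[peg,z]-(org+.055*a); print(z,(m.T@T*1000).round(1))
E
```

```text
t 18.25 pos [0.4192 0.1284 0.3193] q [-0.527  0.124  2.062  0.822  1.227  2.592] F [-0.2  0.3 -1.5] w 0.052
X [-0.262 -0.668 -0.696] Y [-0.928  0.372 -0.009] Z [ 0.265  0.644 -0.718]
tumbler org [0.416  0.1204 0.311 ] axis [ 0.027 -0.036 -0.999] mouth [0.4175 0.1184 0.2561] base [0.4151 0.1217 0.346 ]
[[218.8505884  259.29623907]] [[351.552422    99.29210542]
 [346.02579378 139.22845454]]
0.25 [ 137.3 -187.4 -122.5]
0.125 [ 224.3 -186.3  -32.8]
```

Emit:
play_rows(commands=[{"x":17,"y":-23,"z":-15,"spin":0},{"x":17,"y":-23,"z":-15,"spin":0},{"x":17,"y":-23,"z":-15,"spin":0},{"x":17,"y":-23,"z":-15,"spin":0},{"x":17,"y":-23,"z":-15,"spin":0},{"x":17,"y":-23,"z":-15,"spin":0},{"x":17,"y":-23,"z":-15,"spin":0},{"x":0,"y":0,"z":0,"spin":0}])

```text
time: 19.15
position: [0.5127, -0.0858, 0.3119]
tool_rot: [-0.524, 0.764, 0.206, 0.314]
ft_force: [-0.5, 0.2, -1.0]
grip_width: 0.0516
```

```bash
cat >> h.py <<'E'
def pegd(*zs,peg=(.523,-.122)):
    o,m,org,a=tum()
    for z in zs: print(z,(m.T@(np.r_[peg,z]-(org+.055*a))*1000).round(1))
    return o,m,org,a
E
python3 - <<'E'
from h import *
pegd(.25,.2,.125)
E
```

```text
t 19.15 pos [ 0.5127 -0.0858  0.3119] q [-0.796  0.378  1.699  0.698  1.464  2.49 ] F [-0.5  0.2 -1. ] w 0.0516
X [-0.253 -0.672 -0.696] Y [-0.931  0.365 -0.015] Z [ 0.264  0.644 -0.718]
tumbler org [ 0.5097 -0.0938  0.3036] axis [ 0.033 -0.039 -0.999] mouth [ 0.5116 -0.096   0.2487] base [ 0.5086 -0.0925  0.3386]
0.25 [ 13.7 -20.2 -14.7]
0.2 [ 48.5 -19.4  21.2]
0.125 [100.7 -18.3  75.1]
```

Emit:
play_rows(commands=[{"x":14,"y":-20,"z":-14,"spin":0},{"x":0,"y":0,"z":0,"spin":0.05},{"x":0,"y":0,"z":0,"spin":0}])

```text
time: 19.45
position: [0.5236, -0.1117, 0.3114]
tool_rot: [-0.505, 0.777, 0.215, 0.309]
ft_force: [-0.5, -0.1, -1.6]
grip_width: 0.0518
```

Run:
```python
from h import *
pegd(.25,.2,.18,.125)
s=cams.camera("scene");crop(s,130,330,80,230,4,"pics/e.png")
s=cams.camera("top");crop(s,240,440,120,270,4,"pics/f.png")
```

```text
t 19.45 pos [ 0.5236 -0.1117  0.3114] q [-0.815  0.411  1.642  0.689  1.496  2.543] F [-0.5 -0.1 -1.6] w 0.0518
X [-0.3   -0.651 -0.697] Y [-0.917  0.397  0.023] Z [ 0.262  0.646 -0.717]
tumbler org [ 0.52   -0.1194  0.3031] axis [-0.002 -0.023 -1.   ] mouth [ 0.5199 -0.1207  0.2482] base [ 0.5201 -0.1186  0.3381]
0.25 [-1.4 -3.3 -1.3]
0.2 [33.5 -4.5 34.5]
0.18 [47.4 -4.9 48.8]
0.125 [85.8 -6.2 88.2]
```

View pics/e.png

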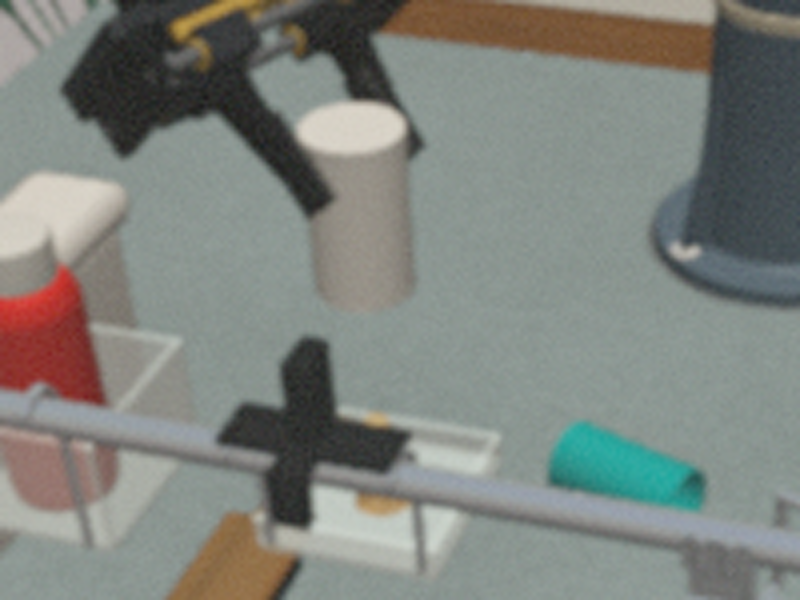

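View pics/f.png

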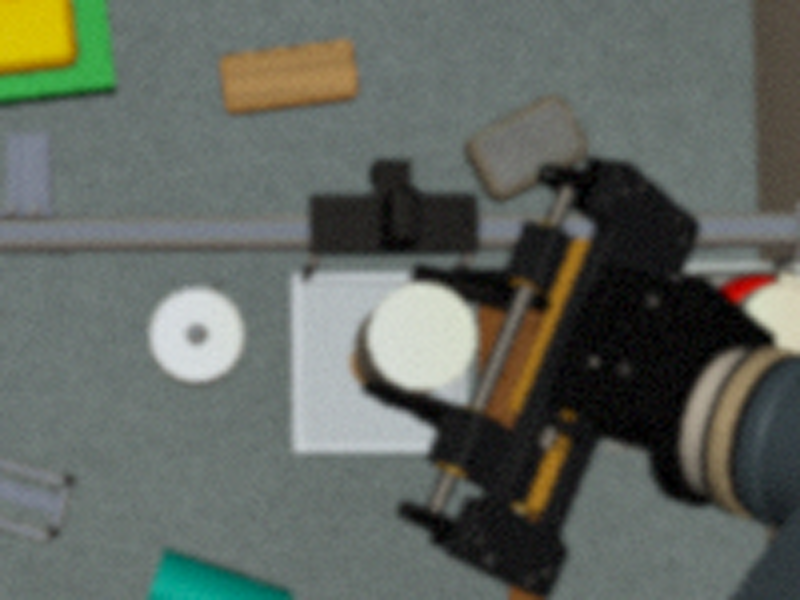

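Run:
```python
from h import *
o,m=st()
c=cams.camera("top"); s=cams.camera("scene")
for n in (c,s):
    d=nets.outline_of(n,"shower_bottle"); print(d[0]["conf"],d[0]["pixel"],np.argwhere(d[0]["region"]).min(0),np.argwhere(d[0]["region"]).max(0))
for z in(.18,.22,.26,.3):
    p=atz(c,(439.5,199.5),z); print(z,p.round(3),proj(s,[p]))
for L in(.1,.15,.2,.25,.3,.35,.4):
    p=o["position"]-L*m[:,2]; print(L,p.round(3),((proj(c,[p])-[240,120])*4).round())
cv2.imwrite("pics/g.png",s["img"][:,:,::-1])
```

```text
t 19.55 pos [ 0.5238 -0.1117  0.3116] q [-0.815  0.411  1.642  0.689  1.495  2.543] F [ 0.3  1.  -1.1] w 0.0517
X [-0.299 -0.652 -0.697] Y [-0.918  0.397  0.021] Z [ 0.263  0.646 -0.717]
0.73 [435.2, 195.9] [188 419] [208 446]
0.79 [137.0, 158.1] [133 120] [181 156]
0.18 [ 0.543 -0.355  0.18 ] [[123.61167445 167.18799036]]
0.22 [ 0.539 -0.341  0.22 ] [[126.10247353 152.04859736]]
0.26 [ 0.536 -0.327  0.26 ] [[128.72624909 136.10095642]]
0.3 [ 0.532 -0.312  0.3  ] [[131.49394203 119.27856743]]
0.1 [ 0.498 -0.176  0.383] [[562. 378.]]
0.15 [ 0.484 -0.209  0.419] [[656. 403.]]
0.2 [ 0.471 -0.241  0.455] [[761. 432.]]
0.25 [ 0.458 -0.273  0.491] [[878. 464.]]
0.3 [ 0.445 -0.305  0.527] [[1010.  499.]]
0.35 [ 0.432 -0.338  0.563] [[1159.  539.]]
0.4 [ 0.419 -0.37   0.598] [[1328.  585.]]
```

View pics/g.png

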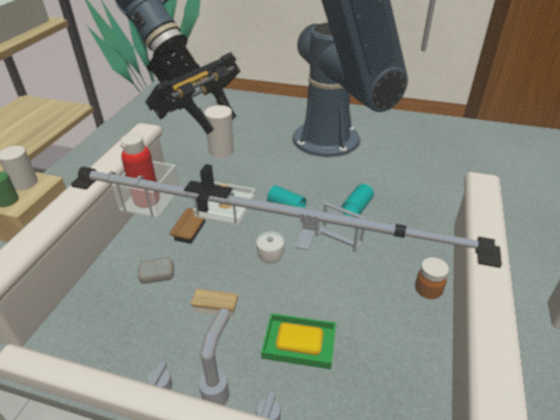

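Emit:
play_rows(commands=[{"x":16,"y":-3,"z":16,"spin":0},{"x":16,"y":-2,"z":16,"spin":0},{"x":13,"y":0,"z":14,"spin":0},{"x":0,"y":0,"z":0,"spin":0}])

```text
time: 20.15
position: [0.5276, -0.1123, 0.2474]
tool_rot: [-0.507, 0.776, 0.212, 0.309]
ft_force: [-0.3, 0.2, -1.3]
grip_width: 0.0517
```

Run:
```python
from h import *
pegd(.18,.15,.12)
s=cams.camera("scene");crop(s,130,330,110,230,4,"pics/e2.png")
s=cams.camera("top");crop(s,240,440,120,270,4,"pics/f2.png")
```

```text
t 20.15 pos [ 0.5276 -0.1123  0.2474] q [-0.811  0.501  1.7    0.704  1.376  2.444] F [-0.3  0.2 -1.3] w 0.0517
X [-0.294 -0.656 -0.695] Y [-0.919  0.395  0.015] Z [ 0.264  0.643 -0.718]
tumbler org [ 0.5241 -0.1201  0.2391] axis [ 0.004 -0.029 -1.   ] mouth [ 0.5243 -0.1217  0.1842] base [ 0.524  -0.1191  0.2741]
0.18 [3.5 1.  2.4]
0.15 [24.4  0.6 24. ]
0.12 [45.2  0.1 45.5]
```

View pics/e2.png

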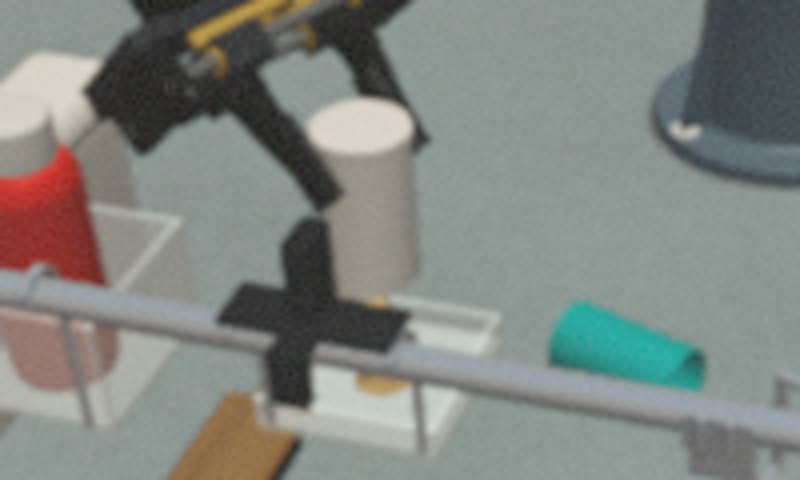

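View pics/f2.png

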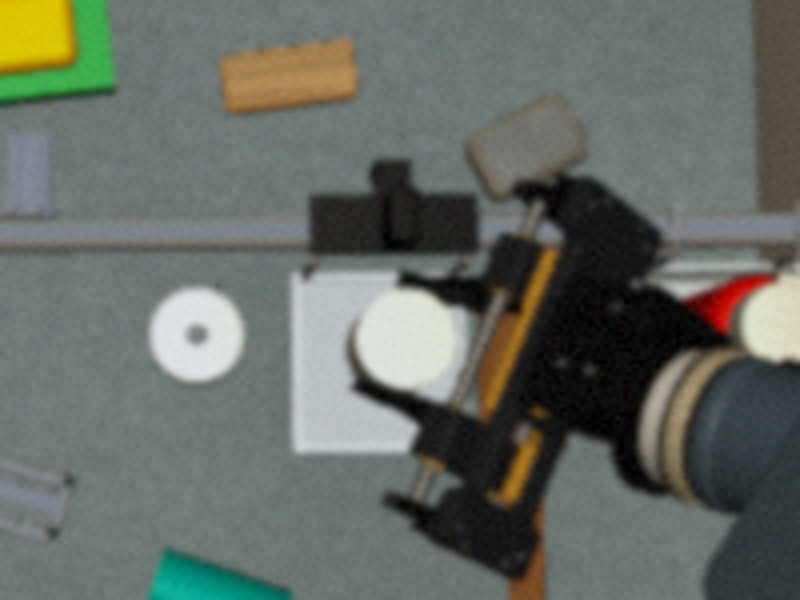

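Emit:
play_rows(commands=[{"x":12,"y":0,"z":12,"spin":0},{"x":12,"y":0,"z":12,"spin":0},{"x":0,"y":0,"z":0,"spin":0}])

```text
time: 20.55
position: [0.5293, -0.1145, 0.2153]
tool_rot: [-0.509, 0.775, 0.208, 0.311]
ft_force: [0.3, -1.4, -1.4]
grip_width: 0.0522
```

Run:
```python
from h import *
pegd(.15,.12)
s=cams.camera("scene");crop(s,180,260,150,220,8,"pics/e3.png")
```

```text
t 20.55 pos [ 0.5293 -0.1145  0.2153] q [-0.812  0.549  1.725  0.717  1.313  2.387] F [ 0.3 -1.4 -1.4] w 0.0522
X [-0.288 -0.661 -0.693] Y [-0.919  0.395  0.005] Z [ 0.27   0.639 -0.72 ]
tumbler org [ 0.5259 -0.1223  0.207 ] axis [ 0.012 -0.035 -0.999] mouth [ 0.5266 -0.1243  0.152 ] base [ 0.5255 -0.1211  0.242 ]
0.15 [1.  4.2 2. ]
0.12 [21.8  4.  23.6]
```

View pics/e3.png

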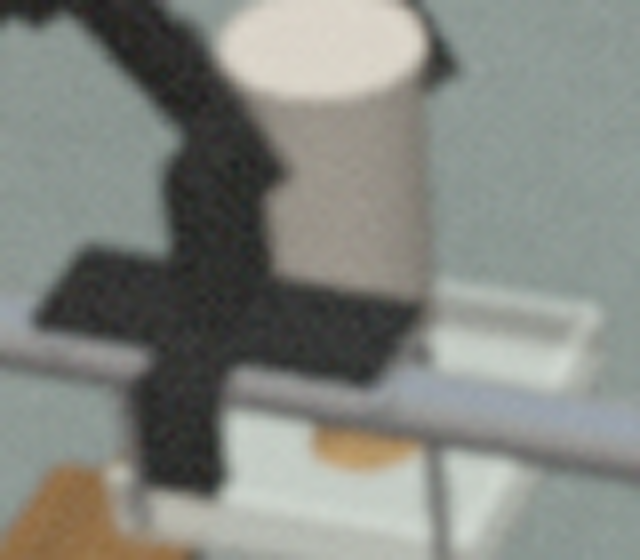

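Peg is inside the tumbler and there is no contact force. Continue down with a y correction.

Emit:
play_rows(commands=[{"x":10,"y":4,"z":10,"spin":0},{"x":9,"y":1,"z":10,"spin":0},{"x":0,"y":0,"z":0,"spin":0}])

```text
time: 20.9
position: [0.525, -0.1126, 0.1867]
tool_rot: [-0.51, 0.775, 0.207, 0.311]
ft_force: [0.2, 0.6, -1.6]
grip_width: 0.0517
```

Run:
```python
from h import *
pegd(.118,.112)
```

```text
t 20.9 pos [ 0.525  -0.1126  0.1867] q [-0.815  0.59   1.757  0.731  1.259  2.332] F [ 0.2  0.6 -1.6] w 0.0517
X [-0.287 -0.661 -0.693] Y [-0.919  0.395  0.003] Z [ 0.272  0.638 -0.721]
tumbler org [ 0.5216 -0.1204  0.1784] axis [ 0.014 -0.036 -0.999] mouth [ 0.5224 -0.1224  0.1235] base [ 0.5211 -0.1192  0.2134]
0.118 [ 3.3 -0.4  4.4]
0.112 [ 7.5 -0.5  8.7]
```

Emit:
play_rows(commands=[{"x":5,"y":0,"z":6,"spin":0},{"x":0,"y":0,"z":0,"spin":0}])

```text
time: 21.1
position: [0.5251, -0.1119, 0.1778]
tool_rot: [-0.509, 0.775, 0.207, 0.311]
ft_force: [-0.1, 0.5, -1.4]
grip_width: 0.052
```

Run:
```python
from h import *
pegd(.112)
s=cams.camera("scene");crop(s,110,270,110,220,5,"pics/e4.png")
```

```text
t 21.1 pos [ 0.5251 -0.1119  0.1778] q [-0.814  0.605  1.763  0.736  1.244  2.319] F [-0.1  0.5 -1.4] w 0.052
X [-0.287 -0.661 -0.694] Y [-0.919  0.395  0.004] Z [ 0.272  0.638 -0.72 ]
tumbler org [ 0.5217 -0.1197  0.1696] axis [ 0.013 -0.035 -0.999] mouth [ 0.5224 -0.1217  0.1146] base [ 0.5212 -0.1185  0.2046]
0.112 [ 1.9 -0.7  1.8]
```

View pics/e4.png

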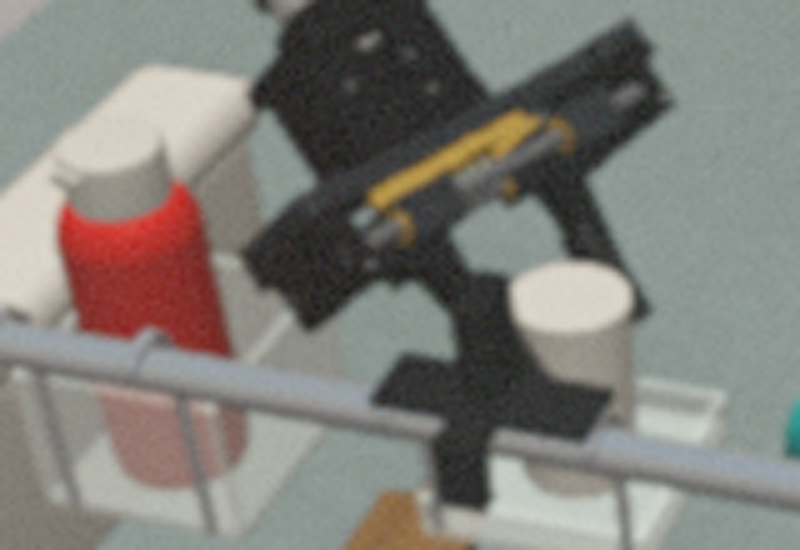

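Rim about 4 mm above the floor, no contact. Releasing gently.

Emit:
play_rows(commands=[{"x":0,"y":0,"z":0,"spin":0},{"x":0,"y":0,"z":0,"spin":0},{"x":0,"y":0,"z":0,"spin":0},{"x":0,"y":0,"z":0,"spin":0}], grip=0.72)

```text
time: 21.55
position: [0.5265, -0.1125, 0.1799]
tool_rot: [-0.51, 0.775, 0.206, 0.313]
ft_force: [0.3, 0.3, 0.6]
grip_width: 0.0623
```

Run:
```python
from h import *
st()
s=cams.camera("scene");crop(s,110,270,110,220,5,"pics/e5.png")
s=cams.camera("top");crop(s,240,440,120,270,4,"pics/f5.png")
```

```text
t 21.55 pos [ 0.5265 -0.1125  0.1799] q [-0.814  0.602  1.76   0.738  1.246  2.319] F [0.3 0.3 0.6] w 0.0623
X [-0.285 -0.661 -0.694] Y [-0.918  0.396 -0.   ] Z [ 0.275  0.637 -0.72 ]
```

View pics/e5.png

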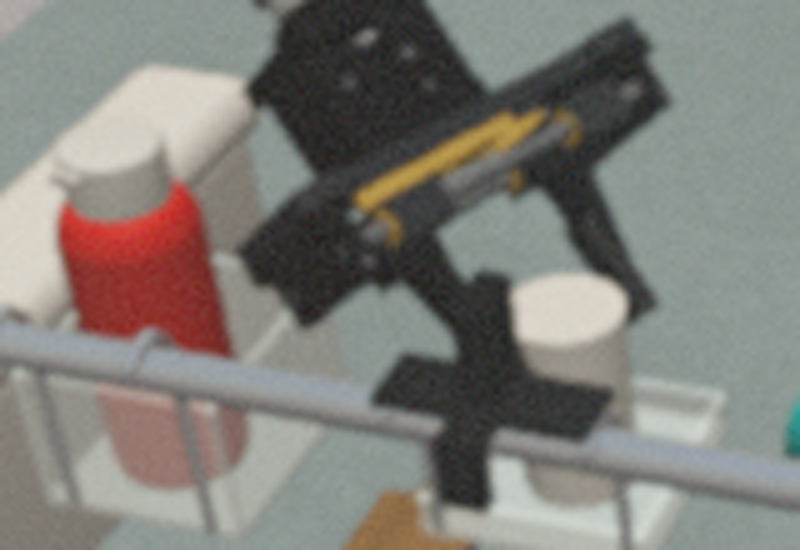

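View pics/f5.png

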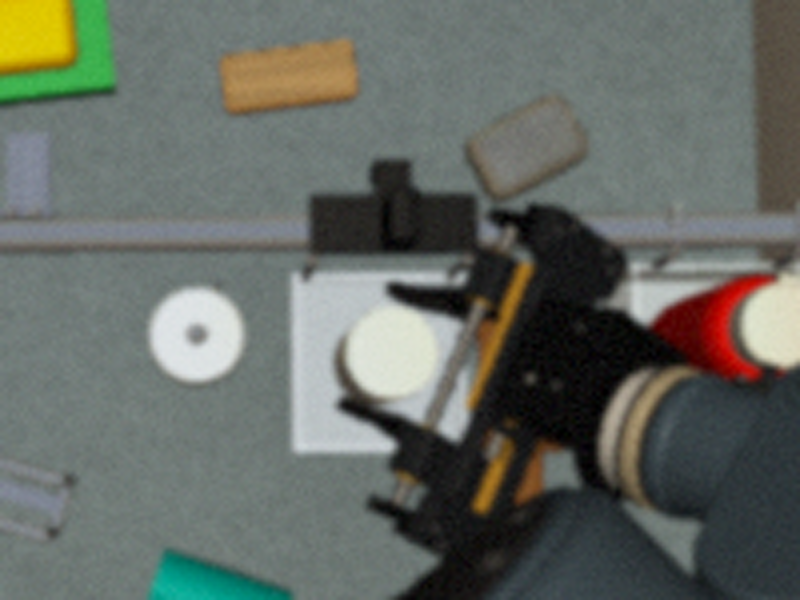

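Emit:
play_rows(commands=[{"x":-14,"y":0,"z":-15,"spin":0},{"x":-14,"y":0,"z":-15,"spin":0},{"x":-20,"y":0,"z":-21,"spin":0},{"x":-20,"y":0,"z":-21,"spin":0},{"x":-26,"y":0,"z":-27,"spin":0},{"x":-26,"y":0,"z":-27,"spin":0},{"x":-26,"y":0,"z":-27,"spin":0}])

```text
time: 22.35
position: [0.5238, -0.1118, 0.3943]
tool_rot: [-0.507, 0.776, 0.213, 0.311]
ft_force: [0.2, -0.8, -0.1]
grip_width: 0.0628
```

Run:
```python
from h import *
st()
s=cams.camera("scene");crop(s,130,330,110,230,4,"pics/e6.png")
c=cams.camera("top");crop(c,240,440,120,270,4,"pics/f6.png")
for uv in((326,100),(170,70),(250,85),(470,117)): print(uv,atz(s,uv,0).round(3))
```

```text
t 22.35 pos [ 0.5238 -0.1118  0.3943] q [-0.816  0.318  1.537  0.691  1.645  2.662] F [ 0.2 -0.8 -0.1] w 0.0628
X [-0.293 -0.654 -0.697] Y [-0.918  0.396  0.015] Z [ 0.266  0.645 -0.717]
(326, 100) [-0.267 -0.06   0.   ]
(170, 70) [-0.365 -0.739  0.   ]
(250, 85) [-0.315 -0.37   0.   ]
(470, 117) [-0.271  0.439  0.   ]
```

View pics/e6.png

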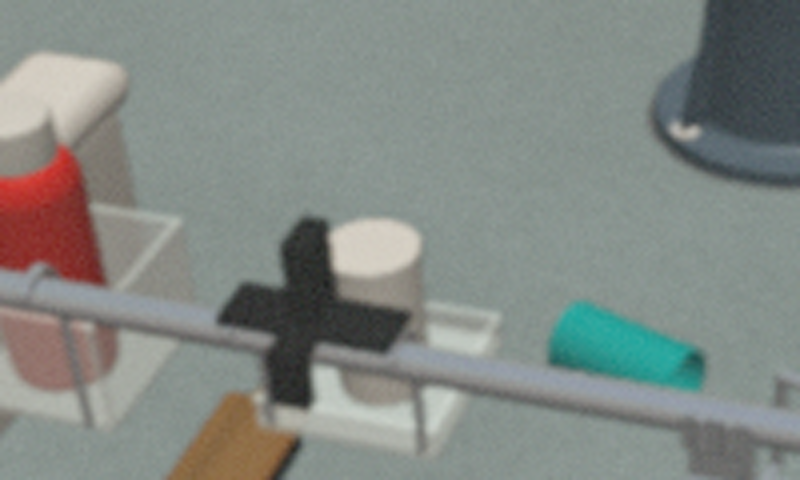

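View pics/f6.png

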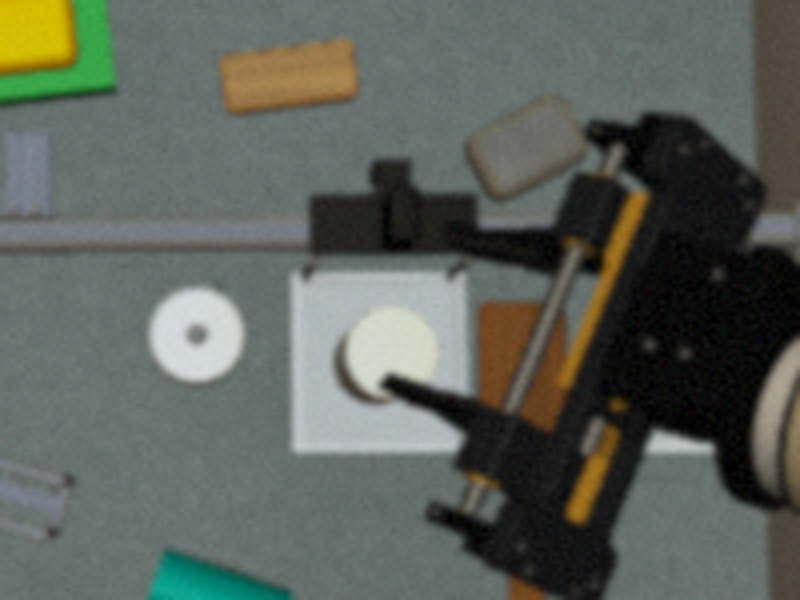

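Emit:
play_rows(commands=[{"x":0,"y":0,"z":-35,"spin":-0.14},{"x":0,"y":0,"z":-35,"spin":-0.14},{"x":0,"y":0,"z":-35,"spin":-0.14},{"x":0,"y":0,"z":-35,"spin":-0.14},{"x":0,"y":0,"z":-35,"spin":-0.14},{"x":0,"y":0,"z":-35,"spin":-0.14},{"x":0,"y":0,"z":-35,"spin":-0.14},{"x":0,"y":0,"z":-35,"spin":-0.14}])

```text
time: 23.25
position: [0.4453, -0.2931, 0.5992]
tool_rot: [0.85, -0.366, -0.009, -0.378]
ft_force: [0.7, 0.4, -0.7]
grip_width: 0.0626
```

Run:
```python
from h import *
to((.2,-.6,.55),(.13,-.75,.5))
c=cams.camera("top"); s=cams.camera("scene")
for z in(.195,.2,.205,.21): 
    p=atz(c,(337,207.8),z); print(z,p.round(4),proj(s,[p]).round(1))
```

```text
t 23.25 pos [ 0.4453 -0.2931  0.5992] q [-1.114  0.338  0.979  0.738  2.256  1.626] F [ 0.7  0.4 -0.7] w 0.0626
X [ 0.731 -0.616 -0.293] Y [-0.63  -0.446 -0.636] Z [ 0.261  0.65  -0.714]
(0.2, -0.6, 0.55) tool delta mm [  23.9  322.6 -228.4]
(0.13, -0.75, 0.5) tool delta mm [  79.7  465.3 -308.4]
0.195 [ 0.5234 -0.1205  0.195 ] [[223.8 173.3]]
0.2 [ 0.5231 -0.1199  0.2   ] [[223.9 171.3]]
0.205 [ 0.5227 -0.1193  0.205 ] [[224.  169.3]]
0.21 [ 0.5224 -0.1187  0.21  ] [[224.1 167.3]]
```

Emit:
play_rows(commands=[{"x":3,"y":40,"z":-28,"spin":0},{"x":3,"y":40,"z":-28,"spin":0},{"x":3,"y":40,"z":-28,"spin":0},{"x":3,"y":40,"z":-28,"spin":0},{"x":3,"y":40,"z":-28,"spin":0},{"x":3,"y":40,"z":-28,"spin":0},{"x":3,"y":40,"z":-28,"spin":0},{"x":3,"y":40,"z":-28,"spin":0}])

```text
time: 24.15
position: [0.201, -0.596, 0.5419]
tool_rot: [0.847, -0.368, -0.014, -0.383]
ft_force: [1.1, -0.4, 0.9]
grip_width: 0.0627
```

Run:
```python
from h import *
to((.13,-.75,.5),(.12,-.9,.5))
```

```text
t 24.15 pos [ 0.201  -0.596   0.5419] q [-1.557  0.734  0.439  0.593  2.642  1.262] F [ 1.1 -0.4  0.9] w 0.0627
X [ 0.728 -0.613 -0.306] Y [-0.635 -0.435 -0.639] Z [ 0.259  0.659 -0.706]
(0.13, -0.75, 0.5) tool delta mm [ 55.5 138.9 -90.3]
(0.12, -0.9, 0.5) tool delta mm [ 140.2  210.5 -191.7]
```

Emit:
play_rows(commands=[{"x":30,"y":21,"z":-32,"spin":0},{"x":30,"y":21,"z":-32,"spin":0},{"x":30,"y":21,"z":-32,"spin":0},{"x":30,"y":21,"z":-32,"spin":0},{"x":30,"y":21,"z":-32,"spin":0},{"x":30,"y":21,"z":-32,"spin":0}])

```text
time: 24.75
position: [0.1606, -0.694, 0.4401]
tool_rot: [0.833, -0.387, 0.006, -0.396]
ft_force: [0.7, 0.5, -0.6]
grip_width: 0.0626
```

Run:
```python
from h import *
o,m=st(); print("world -y in tool",(m.T@[0,-50,0]).round(1))
```

```text
t 24.75 pos [ 0.1606 -0.694   0.4401] q [-1.623  0.966  0.22   0.632  2.646  1.272] F [ 0.7  0.5 -0.6] w 0.0626
X [ 0.701 -0.649 -0.297] Y [-0.64  -0.387 -0.664] Z [ 0.316  0.655 -0.686]
world -y in tool [ 32.4  19.3 -32.8]
```

Emit:
play_rows(commands=[{"x":23,"y":3,"z":-43,"spin":0},{"x":23,"y":3,"z":-43,"spin":0},{"x":23,"y":3,"z":-43,"spin":0},{"x":23,"y":3,"z":-43,"spin":0}])

```text
time: 25.15
position: [0.139, -0.6933, 0.465]
tool_rot: [0.832, -0.397, 0.026, -0.387]
ft_force: [-0.2, -0.2, 0.5]
grip_width: 0.0625
```

Run:
```python
from h import *
o,m=st(); print("world -y in tool",(m.T@[0,-50,0]).round(1))
```

```text
t 25.15 pos [ 0.139  -0.6933  0.465 ] q [-1.661  0.934  0.218  0.666  2.646  1.287] F [-0.2 -0.2  0.5] w 0.0625
X [ 0.684 -0.68  -0.263] Y [-0.64  -0.386 -0.665] Z [ 0.351  0.623 -0.699]
world -y in tool [ 34.   19.3 -31.2]
```

Emit:
play_rows(commands=[{"x":15,"y":29,"z":24,"spin":0},{"x":15,"y":29,"z":24,"spin":0},{"x":15,"y":29,"z":24,"spin":0},{"x":15,"y":29,"z":24,"spin":0},{"x":15,"y":29,"z":24,"spin":0}])

```text
time: 25.65
position: [0.1377, -0.7319, 0.2837]
tool_rot: [0.841, -0.396, 0.035, -0.367]
ft_force: [-0.1, -0.1, 0.5]
grip_width: 0.0626
```

Run:
```python
from h import *
o,m=st(); print("world -y,-x in tool",(m.T@[0,-50,0]).round(1),(m.T@[-50,0,0]).round(1))
```

```text
t 25.65 pos [ 0.1377 -0.7319  0.2837] q [-1.659  1.03   0.431  0.424  2.338  0.985] F [-0.1 -0.1  0.5] w 0.0626
X [ 0.684 -0.692 -0.233] Y [-0.64  -0.416 -0.645] Z [ 0.35   0.59  -0.727]
world -y,-x in tool [ 34.6  20.8 -29.5] [-34.2  32.  -17.5]
```

Emit:
play_rows(commands=[{"x":22,"y":29,"z":-33,"spin":0},{"x":22,"y":29,"z":-33,"spin":0},{"x":22,"y":29,"z":-33,"spin":0},{"x":22,"y":29,"z":-33,"spin":0},{"x":22,"y":29,"z":-33,"spin":0},{"x":22,"y":29,"z":-33,"spin":0}])

```text
time: 26.25
position: [0.0488, -0.7944, 0.2299]
tool_rot: [0.841, -0.417, 0.066, -0.338]
ft_force: [0.5, 0.7, 0.7]
grip_width: 0.0627
```

Run:
```python
from h import *
o,m=st(); print("world -y,-x in tool",(m.T@[0,-50,0]).round(1),(m.T@[-50,0,0]).round(1))
```

```text
t 26.25 pos [ 0.0488 -0.7944  0.2299] q [-1.762  1.17   0.218  0.42   2.357  0.936] F [0.5 0.7 0.7] w 0.0627
X [ 0.644 -0.746 -0.17 ] Y [-0.657 -0.424 -0.623] Z [ 0.393  0.513 -0.763]
world -y,-x in tool [ 37.3  21.2 -25.6] [-32.2  32.8 -19.7]
```

Emit:
play_rows(commands=[{"x":38,"y":21,"z":-20,"spin":0},{"x":38,"y":21,"z":-20,"spin":0},{"x":38,"y":21,"z":-20,"spin":0},{"x":38,"y":21,"z":-20,"spin":0},{"x":38,"y":21,"z":-20,"spin":0},{"x":38,"y":21,"z":-20,"spin":0}])

```text
time: 26.85
position: [0.0602, -0.8514, 0.1938]
tool_rot: [0.849, -0.447, 0.117, -0.258]
ft_force: [0.3, 0.4, -0.7]
grip_width: 0.063
```

Run:
```python
from h import *
o,m=st(); print("world -y,-x,z in tool",(m.T@[0,-50,0]).round(1),(m.T@[-50,0,0]).round(1),(m.T@[0,0,50]).round(1))
```

```text
t 26.85 pos [ 0.0602 -0.8514  0.1938] q [-1.761  1.183  0.218  0.441  2.148  0.945] F [ 0.3  0.4 -0.7] w 0.063
X [ 0.574 -0.818 -0.033] Y [-0.698 -0.468 -0.543] Z [ 0.429  0.334 -0.839]
world -y,-x,z in tool [ 40.9  23.4 -16.7] [-28.7  34.9 -21.4] [ -1.6 -27.1 -42. ]
```

Emit:
play_rows(commands=[{"x":39,"y":17,"z":-22,"spin":0},{"x":39,"y":17,"z":-22,"spin":0},{"x":39,"y":17,"z":-22,"spin":0},{"x":39,"y":17,"z":-20,"spin":0},{"x":39,"y":17,"z":-20,"spin":0},{"x":39,"y":17,"z":-18,"spin":0},{"x":39,"y":17,"z":-18,"spin":0}])

```text
time: 27.55
position: [0.0765, -0.9117, 0.2209]
tool_rot: [0.847, -0.474, 0.177, -0.165]
ft_force: [0.1, -0.5, -0.2]
grip_width: 0.0626
```

Run:
```python
from h import *
o,m=st(); print("world -y,-x,z in tool",(m.T@[0,-50,0]).round(1),(m.T@[-50,0,0]).round(1),(m.T@[0,0,50]).round(1))
```

```text
t 27.55 pos [ 0.0765 -0.9117  0.2209] q [-1.754  1.14   0.219  0.479  1.954  0.981] F [ 0.1 -0.5 -0.2] w 0.0626
X [ 0.488 -0.861  0.143] Y [-0.745 -0.496 -0.447] Z [ 0.456  0.111 -0.883]
world -y,-x,z in tool [43.1 24.8 -5.5] [-24.4  37.2 -22.8] [  7.2 -22.3 -44.2]
```

Emit:
play_rows(commands=[{"x":41,"y":19,"z":-12,"spin":0},{"x":41,"y":19,"z":-12,"spin":0},{"x":41,"y":19,"z":-12,"spin":0}])

```text
time: 27.85
position: [0.0832, -0.9405, 0.2247]
tool_rot: [0.842, -0.484, 0.203, -0.125]
ft_force: [-0.9, -0.1, 0.3]
grip_width: 0.0627
```

Run:
```python
from h import *
o,m=st(); print("world -y,-x,z in tool",(m.T@[0,-50,0]).round(1),(m.T@[-50,0,0]).round(1),(m.T@[0,0,50]).round(1))
to((.30,-.55,.45),(.5,-.15,.40))
```

```text
t 27.85 pos [ 0.0832 -0.9405  0.2247] q [-1.75   1.135  0.219  0.492  1.859  0.991] F [-0.9 -0.1  0.3] w 0.0627
X [ 0.448 -0.866  0.22 ] Y [-0.765 -0.5   -0.407] Z [ 0.463  0.014 -0.886]
world -y,-x,z in tool [43.3 25.  -0.7] [-22.4  38.2 -23.1] [ 11.  -20.4 -44.3]
t 27.85 pos [ 0.0832 -0.9405  0.2247] q [-1.75   1.135  0.219  0.492  1.859  0.991] F [-0.9 -0.1  0.3] w 0.0627
X [ 0.448 -0.866  0.22 ] Y [-0.765 -0.5   -0.407] Z [ 0.463  0.014 -0.886]
(0.3, -0.55, 0.45) tool delta mm [-191.4 -452.6  -93.9]
(0.5, -0.15, 0.4) tool delta mm [-459.2 -785.    48.5]
```

Emit:
play_rows(commands=[{"x":0,"y":0,"z":-25,"spin":-0.15},{"x":0,"y":0,"z":-25,"spin":-0.15},{"x":0,"y":0,"z":-25,"spin":-0.15},{"x":0,"y":0,"z":-25,"spin":-0.15},{"x":0,"y":0,"z":-25,"spin":-0.15},{"x":0,"y":0,"z":-25,"spin":-0.15},{"x":0,"y":0,"z":-25,"spin":-0.15}])

```text
time: 28.55
position: [0.009, -0.8988, 0.3637]
tool_rot: [0.971, 0.002, 0.24, 0.01]
ft_force: [0.2, -0.8, 0.4]
grip_width: 0.0628
```

Run:
```python
from h import *
to((.35,-.55,.45),(.5,-.15,.40))
```

```text
t 28.55 pos [ 0.009  -0.8988  0.3637] q [-1.842  0.984  0.219  0.524  2.002 -0.067] F [ 0.2 -0.8  0.4] w 0.0628
X [0.884 0.008 0.467] Y [-0.001 -1.     0.02 ] Z [ 0.467 -0.018 -0.884]
(0.35, -0.55, 0.45) tool delta mm [ 344.7 -347.4   76.5]
(0.5, -0.15, 0.4) tool delta mm [ 457.3 -748.5  183.4]
```

Emit:
play_rows(commands=[{"x":31,"y":-33,"z":3,"spin":0},{"x":31,"y":-33,"z":3,"spin":0},{"x":31,"y":-33,"z":3,"spin":0},{"x":31,"y":-33,"z":3,"spin":0},{"x":31,"y":-33,"z":3,"spin":0},{"x":31,"y":-33,"z":3,"spin":0},{"x":31,"y":-33,"z":3,"spin":0},{"x":31,"y":-33,"z":3,"spin":0}])

```text
time: 29.35
position: [0.2393, -0.6319, 0.4496]
tool_rot: [0.971, -0.005, 0.24, 0.019]
ft_force: [0.5, -0.1, 0.6]
grip_width: 0.0624
```

Run:
```python
from h import *
to((.45,-.35,.45),(.53,-.12,.40))
```

```text
t 29.35 pos [ 0.2393 -0.6319  0.4496] q [-1.593e+00  3.870e-01  1.146e+00  4.840e-01  1.576e+00 -1.000e-03] F [ 0.5 -0.1  0.6] w 0.0624
X [ 0.885 -0.001  0.465] Y [-0.019 -0.999  0.034] Z [ 0.465 -0.039 -0.884]
(0.45, -0.35, 0.45) tool delta mm [ 186.5 -285.6   86.6]
(0.53, -0.12, 0.4) tool delta mm [ 233.8 -518.7  159. ]
```

Emit:
play_rows(commands=[{"x":19,"y":-43,"z":11,"spin":0},{"x":19,"y":-43,"z":11,"spin":0},{"x":19,"y":-43,"z":11,"spin":0},{"x":19,"y":-43,"z":11,"spin":0},{"x":19,"y":-43,"z":11,"spin":0},{"x":19,"y":-43,"z":11,"spin":0},{"x":19,"y":-43,"z":11,"spin":0},{"x":19,"y":-43,"z":11,"spin":0}])

```text
time: 30.15
position: [0.429, -0.2812, 0.4348]
tool_rot: [0.969, -0.006, 0.244, 0.03]
ft_force: [0.8, -0.5, 0.2]
grip_width: 0.0629
```

Run:
```python
from h import *
to((.53,-.121,.38))
```

```text
t 30.15 pos [ 0.429  -0.2812  0.4348] q [-1.036 -0.009  1.696  0.421  1.165  0.436] F [ 0.8 -0.5  0.2] w 0.0629
X [0.881 0.003 0.474] Y [-0.027 -0.998  0.056] Z [ 0.473 -0.062 -0.879]
(0.53, -0.121, 0.38) tool delta mm [  63.5 -165.7   86.1]
```

Emit:
play_rows(commands=[{"x":13,"y":-33,"z":17,"spin":0},{"x":13,"y":-33,"z":17,"spin":0},{"x":13,"y":-33,"z":17,"spin":0},{"x":13,"y":-33,"z":17,"spin":0},{"x":13,"y":-33,"z":17,"spin":0},{"x":0,"y":0,"z":0,"spin":0}])

```text
time: 30.75
position: [0.5356, -0.1085, 0.3855]
tool_rot: [0.967, -0.003, 0.251, 0.033]
ft_force: [-0.5, 0.4, -0.3]
grip_width: 0.0628
```

Run:
```python
from h import *
o,m=st()
T=np.array([.593,-.121,.235])
for b in (.06,0): print(b,(m.T@(T+(.0187-b)*m[:,2]-o["position"])*1000).round(1))
s=cams.camera("scene");crop(s,130,330,80,230,4,"pics/h1.png")
c=cams.camera("top");crop(c,240,440,120,270,4,"pics/h2.png")
```

```text
t 30.75 pos [ 0.5356 -0.1085  0.3855] q [-0.507  0.053  1.773  0.24   0.847  0.952] F [-0.5  0.4 -0.3] w 0.0628
X [0.874 0.012 0.486] Y [-0.022 -0.998  0.064] Z [ 0.485 -0.066 -0.872]
0.06 [-23.1   1.7 118.6]
0 [-23.1   1.7 178.6]
```

View pics/h1.png

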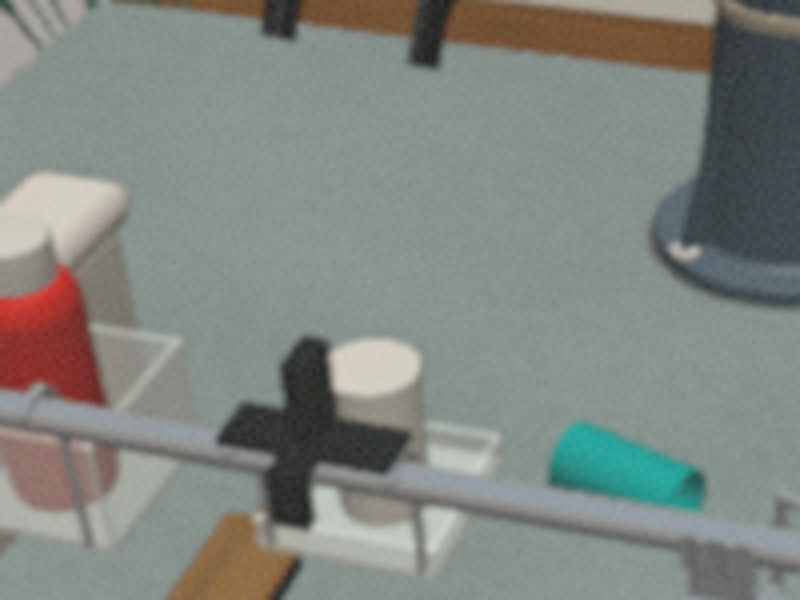

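View pics/h2.png

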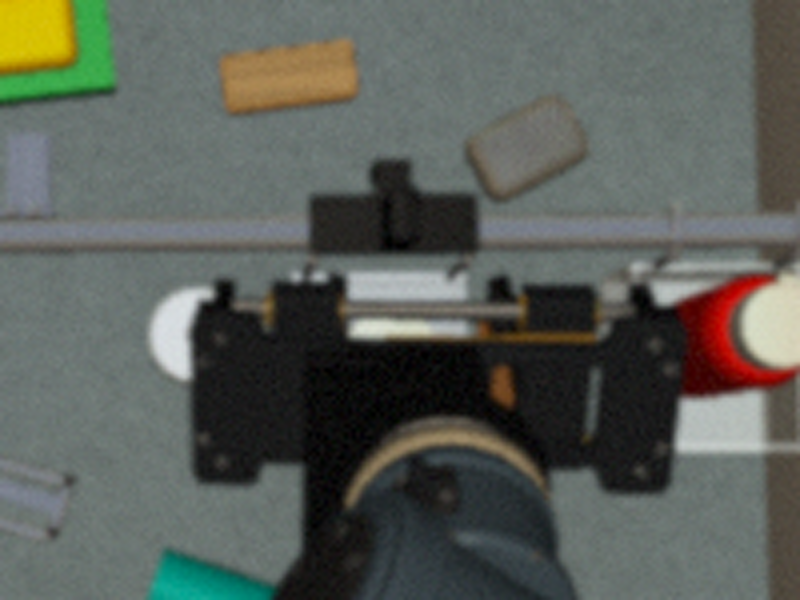

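Emit:
play_rows(commands=[{"x":-12,"y":1,"z":25,"spin":0},{"x":-12,"y":1,"z":25,"spin":0},{"x":0,"y":0,"z":25,"spin":0},{"x":0,"y":0,"z":25,"spin":0},{"x":0,"y":0,"z":0,"spin":0}])

```text
time: 31.35
position: [0.5652, -0.1327, 0.2931]
tool_rot: [0.965, -0.009, 0.258, 0.042]
ft_force: [-0.6, -0.8, -0.3]
grip_width: 0.0625
```

```bash
cat >> h.py <<'E'
def tabd(T=(.593,-.121,.237),bs=(.04,0)):
    o,m=st(); T=np.array(T); print("grasp pt",(o["position"]-.0187*m[:,2]).round(4))
    for b in bs: print(b,(m.T@(T+(.0187-b)*m[:,2]-o["position"])*1000).round(1))
E
python3 - <<'E'
from h import *
tabd()
s=cams.camera("scene");crop(s,130,330,80,230,4,"pics/h3.png")
c=cams.camera("top");crop(c,240,440,120,270,4,"pics/h4.png")
E
```

```text
t 31.35 pos [ 0.5652 -0.1327  0.2931] q [-0.516  0.217  1.867  0.319  0.578  0.848] F [-0.6 -0.8 -0.3] w 0.0625
X [0.866 0.004 0.499] Y [-0.039 -0.996  0.076] Z [ 0.498 -0.085 -0.863]
grasp pt [ 0.5559 -0.1311  0.3092]
0.04 [ -3.9 -17.   39.9]
0 [ -3.9 -17.   79.9]
```

View pics/h3.png

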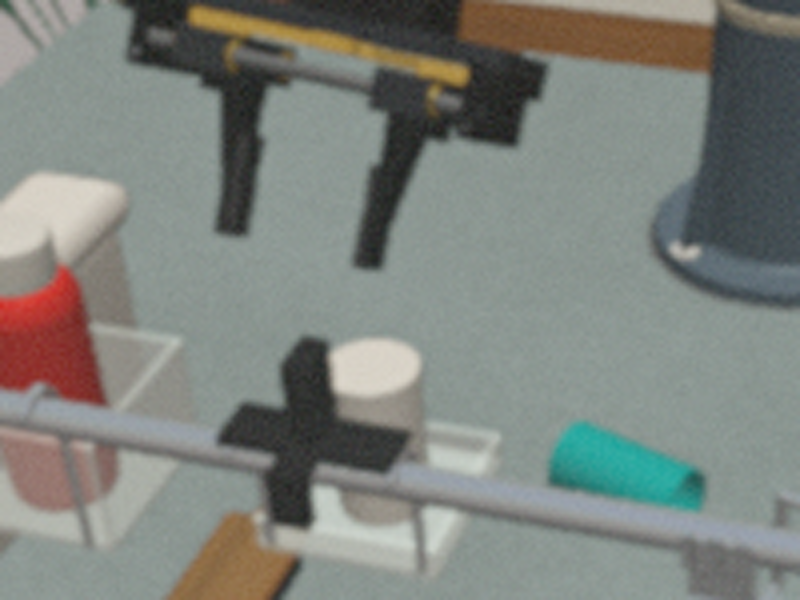

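View pics/h4.png

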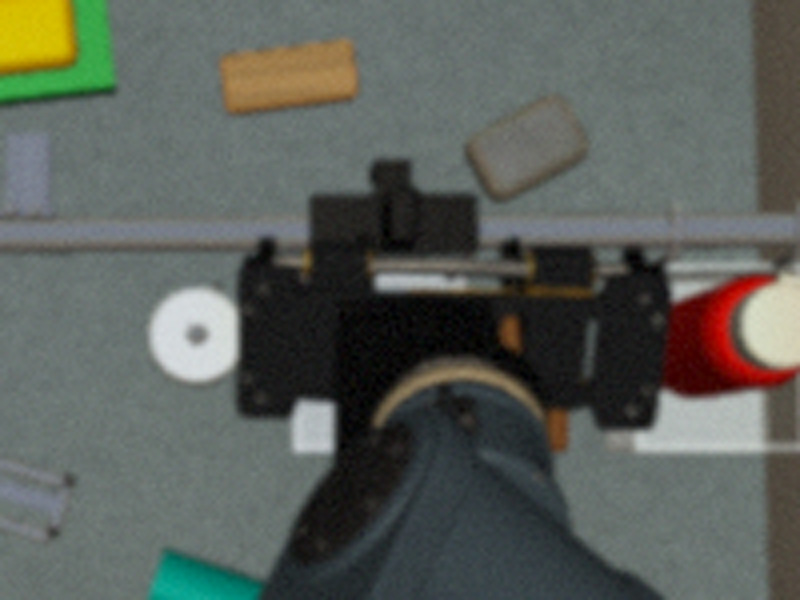

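Emit:
play_rows(commands=[{"x":-2,"y":-12,"z":10,"spin":0},{"x":-2,"y":-8,"z":15,"spin":0},{"x":0,"y":-2,"z":12,"spin":0},{"x":0,"y":0,"z":0,"spin":0}])

```text
time: 31.85
position: [0.584, -0.1187, 0.268]
tool_rot: [0.963, -0.011, 0.267, 0.047]
ft_force: [-0.0, -0.2, -1.6]
grip_width: 0.0628
```

Run:
```python
from h import *
tabd()
```

```text
t 31.85 pos [ 0.584  -0.1187  0.268 ] q [-0.463  0.274  1.882  0.318  0.475  0.884] F [-0.  -0.2 -1.6] w 0.0628
X [0.858 0.004 0.514] Y [-0.046 -0.995  0.084] Z [ 0.512 -0.096 -0.853]
grasp pt [ 0.5745 -0.1169  0.284 ]
0.04 [-8.3 -0.7 10. ]
0 [-8.3 -0.7 50. ]
```

Emit:
play_rows(commands=[{"x":-6,"y":-1,"z":12,"spin":0},{"x":-4,"y":0,"z":14,"spin":0},{"x":0,"y":0,"z":12,"spin":0},{"x":0,"y":0,"z":0,"spin":0}])

```text
time: 32.25
position: [0.5978, -0.1246, 0.2353]
tool_rot: [0.961, -0.011, 0.271, 0.049]
ft_force: [0.0, -0.5, -0.1]
grip_width: 0.0628
```

Run:
```python
from h import *
tabd()
s=cams.camera("scene");crop(s,150,290,100,220,5,"pics/h5.png")
c=cams.camera("top");crop(c,240,440,120,270,4,"pics/h6.png")
```

```text
t 32.25 pos [ 0.5978 -0.1246  0.2353] q [-0.46   0.346  1.897  0.387  0.382  0.812] F [ 0.  -0.5 -0.1] w 0.0628
X [0.853 0.005 0.523] Y [-0.048 -0.995  0.089] Z [ 0.52  -0.101 -0.848]
grasp pt [ 0.5881 -0.1227  0.2511]
0.04 [ -3.2  -3.2 -25.6]
0 [-3.2 -3.2 14.4]
```

View pics/h5.png

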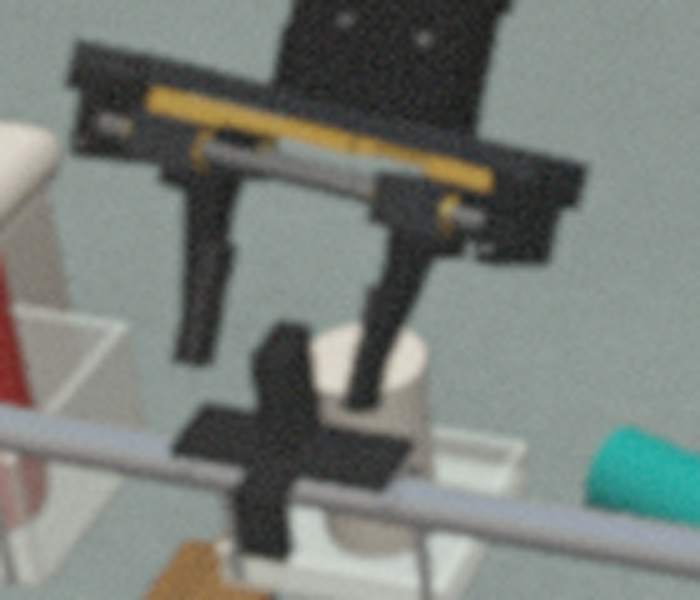

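View pics/h6.png

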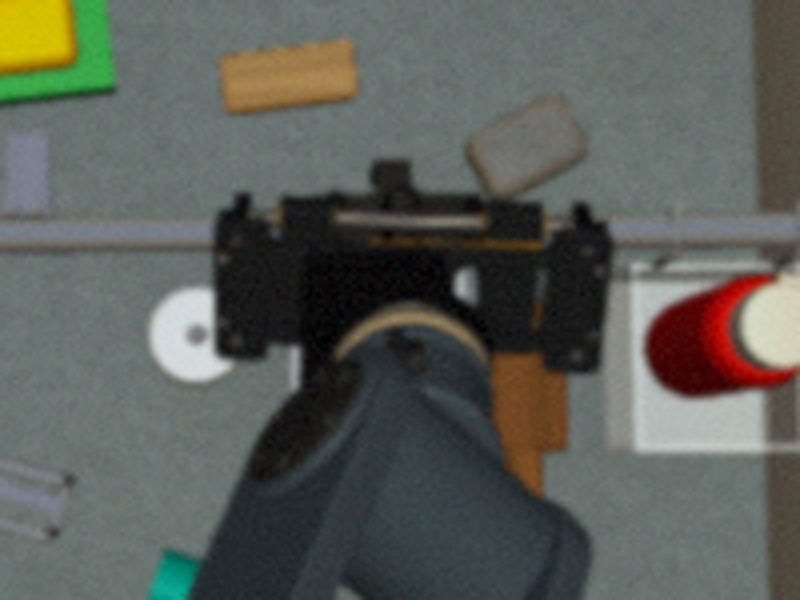

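Emit:
play_rows(commands=[{"x":-3,"y":-3,"z":6,"spin":0},{"x":0,"y":0,"z":5,"spin":0},{"x":0,"y":0,"z":0,"spin":0}])

```text
time: 32.65
position: [0.6019, -0.1227, 0.2262]
tool_rot: [0.961, -0.011, 0.273, 0.05]
ft_force: [0.4, -0.7, 0.2]
grip_width: 0.0627
```

Run:
```python
from h import *
tabd()
```

```text
t 32.65 pos [ 0.6019 -0.1227  0.2262] q [-0.453  0.366  1.902  0.407  0.353  0.795] F [ 0.4 -0.7  0.2] w 0.0627
X [0.85  0.007 0.526] Y [-0.048 -0.995  0.091] Z [ 0.524 -0.102 -0.846]
grasp pt [ 0.5921 -0.1208  0.242 ]
0.04 [ -1.9  -0.3 -35.3]
0 [-1.9 -0.3  4.7]
```

Emit:
play_rows(commands=[{"x":-1,"y":0,"z":2,"spin":0},{"x":0,"y":0,"z":0,"spin":0},{"x":0,"y":0,"z":0,"spin":0},{"x":0,"y":0,"z":0,"spin":0},{"x":0,"y":0,"z":0,"spin":0},{"x":0,"y":0,"z":0,"spin":0},{"x":0,"y":0,"z":0,"spin":0},{"x":0,"y":0,"z":0,"spin":0}], grip=0, newtons=25)

```text
time: 33.45
position: [0.6022, -0.1227, 0.2242]
tool_rot: [0.961, -0.011, 0.273, 0.05]
ft_force: [-0.3, -1.1, -0.0]
grip_width: 0.0183
```

Run:
```python
from h import *
tabd(); print(robot.get_obs()["moment"])
s=cams.camera("scene");crop(s,150,290,100,220,5,"pics/h7.png")
```

```text
t 33.45 pos [ 0.6022 -0.1227  0.2242] q [-0.453  0.369  1.903  0.415  0.349  0.787] F [-0.3 -1.1 -0. ] w 0.0183
X [0.85  0.006 0.526] Y [-0.048 -0.995  0.09 ] Z [ 0.524 -0.102 -0.846]
grasp pt [ 0.5924 -0.1208  0.24  ]
0.04 [ -1.1  -0.1 -37.2]
0 [-1.1 -0.1  2.8]
[0.57620515 0.2559226  0.27700247]
```

View pics/h7.png

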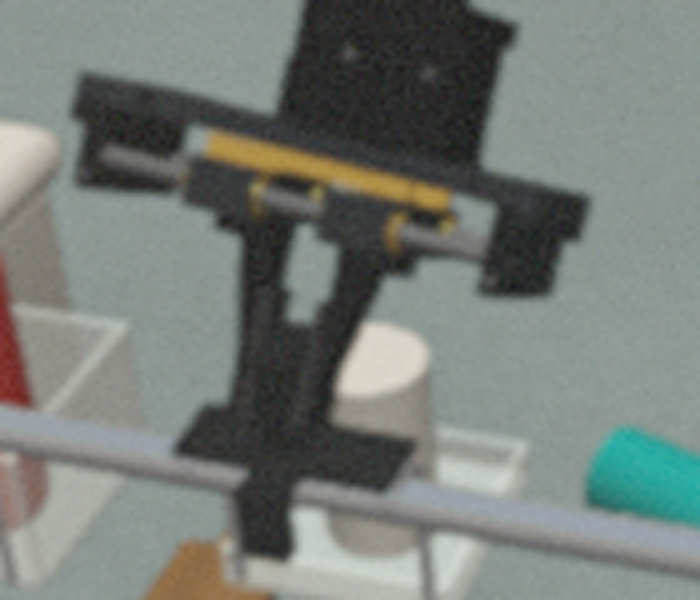

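Emit:
play_rows(commands=[{"x":0,"y":-6,"z":-0.6,"spin":0},{"x":0,"y":-10,"z":-1,"spin":0},{"x":0,"y":-12,"z":-1.2,"spin":0},{"x":0,"y":-12,"z":-1.2,"spin":0},{"x":0,"y":-12,"z":-1.2,"spin":0},{"x":0,"y":0,"z":0,"spin":0}])

```text
time: 34.1
position: [0.6022, -0.0678, 0.2242]
tool_rot: [0.96, -0.012, 0.274, 0.05]
ft_force: [1.3, 1.2, 0.5]
grip_width: 0.0187
```

Run:
```python
from h import *
tabd(); print(robot.get_obs()["moment"])
s=cams.camera("scene");crop(s,150,350,100,250,4,"pics/i1.png")
```

```text
t 34.1 pos [ 0.6022 -0.0678  0.2242] q [-0.336  0.36   1.922  0.254  0.31   1.039] F [1.3 1.2 0.5] w 0.0187
X [0.85  0.004 0.527] Y [-0.05  -0.995  0.089] Z [ 0.524 -0.102 -0.845]
grasp pt [ 0.5923 -0.0659  0.24  ]
0.04 [ -1.3  54.5 -31.5]
0 [-1.3 54.5  8.5]
[0.87393168 0.22779365 0.46480952]
```

View pics/i1.png

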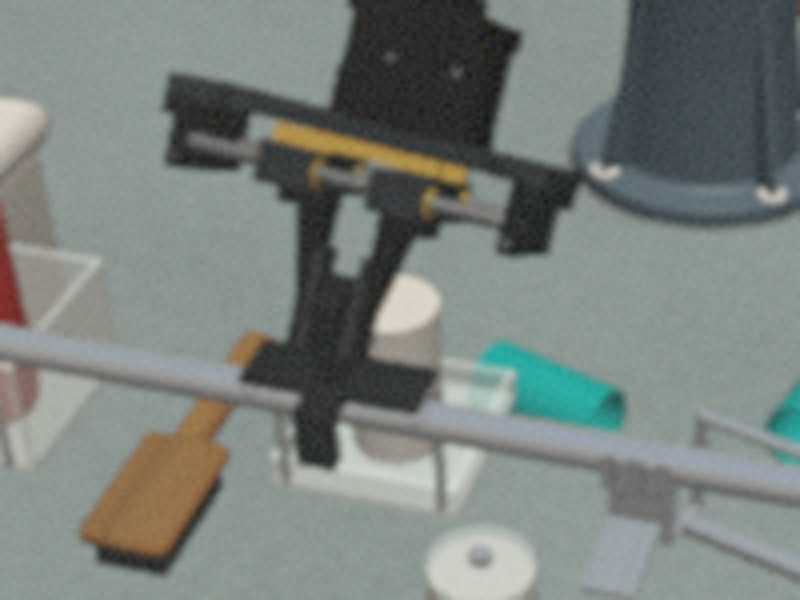

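Emit:
play_rows(commands=[{"x":0,"y":-10,"z":-1,"spin":0},{"x":0,"y":-11,"z":-1.1,"spin":0},{"x":0,"y":-11,"z":-1.1,"spin":0},{"x":0,"y":-11,"z":-1.1,"spin":0},{"x":0,"y":-11,"z":-1.1,"spin":0},{"x":0,"y":-11,"z":-1.1,"spin":0},{"x":0,"y":-11,"z":-1.1,"spin":0},{"x":0,"y":0,"z":0,"spin":0}])

```text
time: 34.95
position: [0.602, 0.0068, 0.2242]
tool_rot: [0.96, -0.013, 0.274, 0.051]
ft_force: [-0.6, 2.1, -0.0]
grip_width: 0.018
```

Run:
```python
from h import *
tabd(); print(robot.get_obs()["moment"])
s=cams.camera("scene");crop(s,200,360,120,250,5,"pics/i2.png")
c=cams.camera("top");crop(c,200,360,110,240,5,"pics/i3.png")
```

```text
t 34.95 pos [0.602  0.0068 0.2242] q [-0.165  0.36   1.922 -0.061  0.295  1.487] F [-0.6  2.1 -0. ] w 0.018
X [0.849 0.002 0.528] Y [-0.054 -0.994  0.091] Z [ 0.525 -0.105 -0.845]
grasp pt [0.5922 0.0087 0.24  ]
0.04 [ -1.2 128.7 -23.4]
0 [ -1.2 128.7  16.6]
[0.96749969 0.33778957 0.54614382]
```

View pics/i2.png

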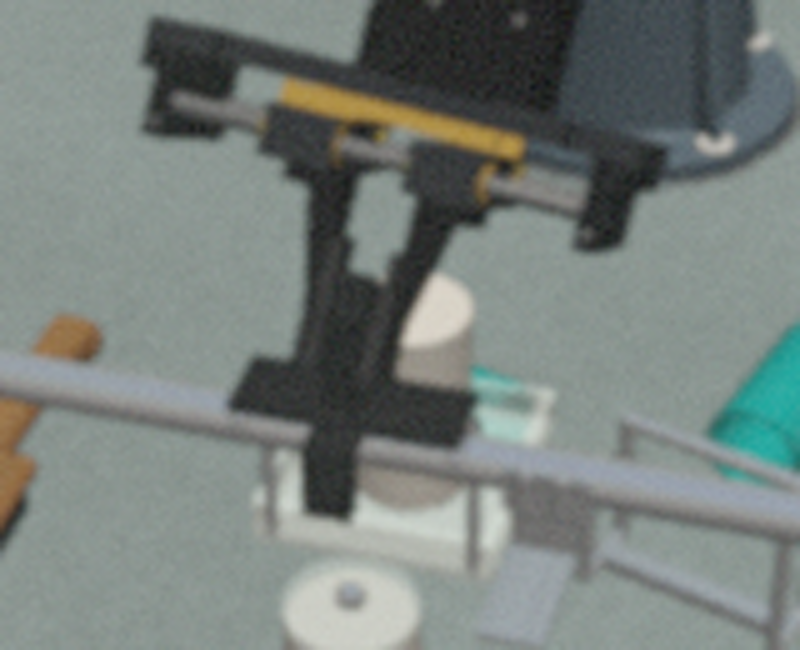

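View pics/i3.png

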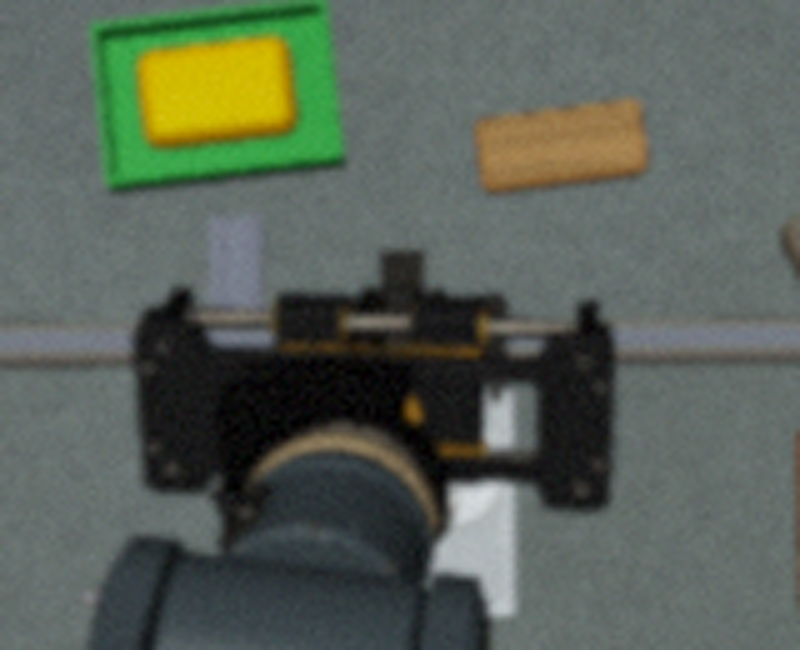

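Emit:
play_rows(commands=[{"x":0,"y":-9,"z":-1,"spin":0},{"x":0,"y":-10,"z":-1.1,"spin":0},{"x":0,"y":-10,"z":-1.1,"spin":0},{"x":0,"y":-10,"z":-1.1,"spin":0},{"x":0,"y":-8,"z":-0.8,"spin":0},{"x":0,"y":0,"z":0,"spin":0}])

```text
time: 35.65
position: [0.6019, 0.0485, 0.2242]
tool_rot: [0.96, -0.016, 0.273, 0.053]
ft_force: [-0.2, 1.2, 0.9]
grip_width: 0.0183
```

Run:
```python
from h import *
tabd(); print(robot.get_obs()["moment"])
c=cams.camera("top");crop(c,200,360,110,240,5,"pics/i4.png")
```

```text
t 35.65 pos [0.6019 0.0485 0.2242] q [-0.065  0.368  1.908 -0.249  0.315  1.755] F [-0.2  1.2  0.9] w 0.0183
X [ 0.85  -0.002  0.527] Y [-0.06  -0.994  0.093] Z [ 0.523 -0.111 -0.845]
grasp pt [0.5922 0.0506 0.24  ]
0.04 [ -0.4 170.2 -18. ]
0 [ -0.4 170.2  22. ]
[0.85048215 0.41378069 0.60935102]
```

View pics/i4.png

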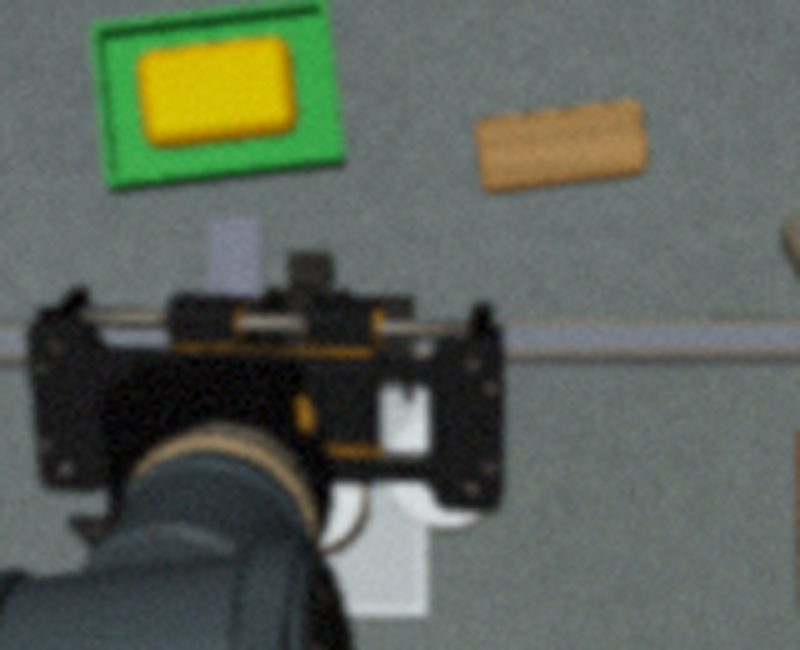

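Emit:
play_rows(commands=[{"x":0,"y":-5,"z":-0.5,"spin":0},{"x":0,"y":-5,"z":-0.5,"spin":0},{"x":0,"y":-5,"z":-0.5,"spin":0}])

```text
time: 36.0
position: [0.6019, 0.0614, 0.2242]
tool_rot: [0.96, -0.018, 0.273, 0.054]
ft_force: [-1.8, -2.3, 2.5]
grip_width: 0.0188
```

Emit:
play_rows(commands=[{"x":0,"y":-3,"z":-0.3,"spin":0},{"x":0,"y":-3,"z":-0.3,"spin":0}])

```text
time: 36.2
position: [0.6019, 0.0679, 0.2242]
tool_rot: [0.96, -0.018, 0.273, 0.054]
ft_force: [-2.0, -0.9, 2.8]
grip_width: 0.0186
```

Emit:
play_rows(commands=[{"x":0,"y":-2.5,"z":-0.3,"spin":0}])

```text
time: 36.3
position: [0.6019, 0.0708, 0.2242]
tool_rot: [0.96, -0.018, 0.273, 0.054]
ft_force: [-1.9, -1.5, 0.7]
grip_width: 0.019
```

Emit:
play_rows(commands=[{"x":0,"y":-2.5,"z":-0.3,"spin":0}])

```text
time: 36.4
position: [0.6019, 0.0732, 0.2242]
tool_rot: [0.96, -0.018, 0.273, 0.054]
ft_force: [-0.7, -10.5, 1.6]
grip_width: 0.0185
```

Emit:
play_rows(commands=[{"x":0,"y":-2.5,"z":-0.3,"spin":0}])

```text
time: 36.5
position: [0.6019, 0.0739, 0.2242]
tool_rot: [0.961, -0.017, 0.272, 0.056]
ft_force: [0.1, -18.0, 2.0]
grip_width: 0.0186
```

Emit:
play_rows(commands=[{"x":0,"y":-3.5,"z":-0.4,"spin":0}])

```text
time: 36.6
position: [0.6019, 0.0743, 0.2241]
tool_rot: [0.961, -0.018, 0.271, 0.059]
ft_force: [-1.5, -15.9, 3.2]
grip_width: 0.0185
```

Emit:
play_rows(commands=[{"x":0,"y":-3.5,"z":-0.4,"spin":0}])

```text
time: 36.7
position: [0.6018, 0.0752, 0.2241]
tool_rot: [0.961, -0.019, 0.27, 0.061]
ft_force: [-1.4, -12.7, 2.1]
grip_width: 0.0186
```

Run:
```python
from h import *
tabd(); print(robot.get_obs()["moment"])
```

```text
t 36.7 pos [0.6018 0.0752 0.2241] q [ 0.006  0.377  1.887 -0.383  0.356  1.94 ] F [ -1.4 -12.7   2.1] w 0.0186
X [ 0.854 -0.003  0.52 ] Y [-0.068 -0.992  0.107] Z [ 0.516 -0.127 -0.847]
grasp pt [0.5922 0.0775 0.24  ]
0.04 [ -0.3 196.6 -11.9]
0 [ -0.3 196.6  28.1]
[-0.84216242  0.25683645 -0.627134  ]
```

Emit:
play_rows(commands=[{"x":0,"y":-5,"z":-0.5,"spin":0}], newtons=45)

```text
time: 36.8
position: [0.6018, 0.0782, 0.2241]
tool_rot: [0.961, -0.02, 0.269, 0.062]
ft_force: [-3.1, -5.3, 3.0]
grip_width: 0.0183
```

Emit:
play_rows(commands=[{"x":0,"y":-5,"z":-0.5,"spin":0}])

```text
time: 36.9
position: [0.6018, 0.0825, 0.2241]
tool_rot: [0.961, -0.021, 0.269, 0.062]
ft_force: [-4.3, -3.1, 3.0]
grip_width: 0.0181
```

Run:
```python
from h import *
tabd(); print(robot.get_obs()["moment"])
c=cams.camera("top");crop(c,200,360,110,240,5,"pics/i5.png")
```

```text
t 36.9 pos [0.6018 0.0825 0.2241] q [ 0.025  0.38   1.88  -0.411  0.367  1.986] F [-4.3 -3.1  3. ] w 0.0181
X [ 0.854 -0.007  0.519] Y [-0.073 -0.991  0.108] Z [ 0.514 -0.13  -0.848]
grasp pt [0.5922 0.0849 0.24  ]
0.04 [  0.5 203.8 -10.2]
0 [  0.5 203.8  29.8]
[1.21234002 0.44860973 0.68306944]
```

View pics/i5.png

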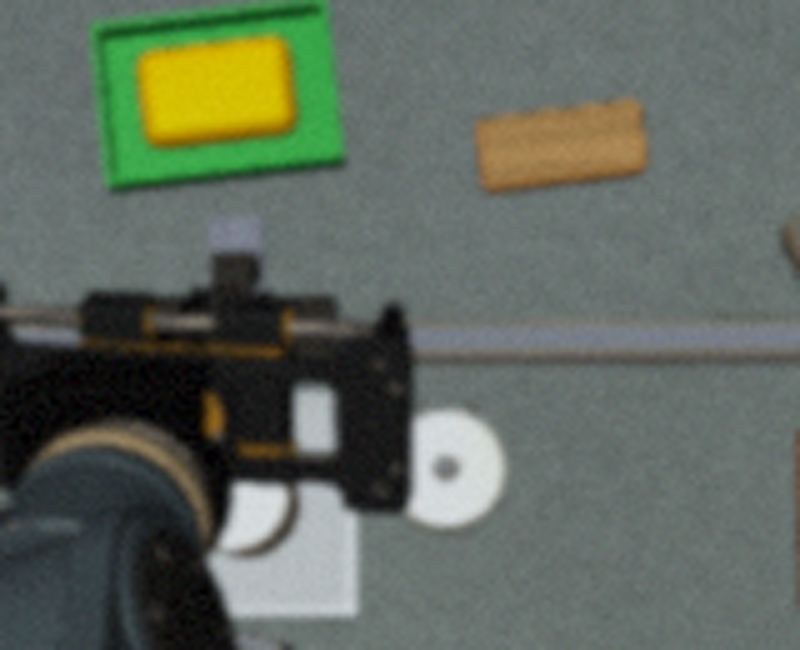

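Emit:
play_rows(commands=[{"x":0,"y":0,"z":0,"spin":0}])

```text
time: 37.05
position: [0.6018, 0.0849, 0.2242]
tool_rot: [0.961, -0.021, 0.27, 0.06]
ft_force: [-1.8, 1.7, 0.1]
grip_width: 0.0182
```

Emit:
play_rows(commands=[{"x":0,"y":-1,"z":0,"spin":0}])

```text
time: 37.15
position: [0.6018, 0.0863, 0.2241]
tool_rot: [0.961, -0.021, 0.27, 0.06]
ft_force: [-3.1, -1.5, 3.4]
grip_width: 0.018
```

Emit:
play_rows(commands=[{"x":0,"y":-1,"z":0,"spin":0}])

```text
time: 37.25
position: [0.6018, 0.0869, 0.2242]
tool_rot: [0.961, -0.02, 0.27, 0.06]
ft_force: [-3.5, -8.0, 3.0]
grip_width: 0.018
```

Run:
```python
from h import *
tabd(); print(robot.get_obs()["moment"])
```

```text
t 37.25 pos [0.6018 0.0869 0.2242] q [ 0.033  0.381  1.88  -0.414  0.366  1.996] F [-3.5 -8.   3. ] w 0.018
X [ 0.853 -0.007  0.521] Y [-0.072 -0.992  0.105] Z [ 0.516 -0.127 -0.847]
grasp pt [0.5922 0.0893 0.24  ]
0.04 [  0.5 208.2 -10.3]
0 [  0.5 208.2  29.7]
[0.51513163 0.35316673 0.29433107]
```

Emit:
play_rows(commands=[{"x":0,"y":0,"z":0,"spin":0},{"x":0,"y":0,"z":0,"spin":0}])

```text
time: 37.45
position: [0.6018, 0.0867, 0.2242]
tool_rot: [0.961, -0.021, 0.27, 0.061]
ft_force: [-2.9, -0.5, 2.5]
grip_width: 0.0181
```

Run:
```python
from h import *
tabd(); print(robot.get_obs()["moment"])
s=cams.camera("scene");crop(s,230,390,120,250,5,"pics/j1.png")
c=cams.camera("top");crop(c,200,360,110,240,5,"pics/j2.png")
```

```text
t 37.45 pos [0.6018 0.0867 0.2242] q [ 0.033  0.381  1.88  -0.415  0.366  1.996] F [-2.9 -0.5  2.5] w 0.0181
X [ 0.853 -0.007  0.521] Y [-0.072 -0.992  0.105] Z [ 0.516 -0.127 -0.847]
grasp pt [0.5921 0.0891 0.24  ]
0.04 [  0.6 208.  -10.2]
0 [  0.6 208.   29.8]
[1.3104886  0.48409406 0.66080081]
```

View pics/j1.png

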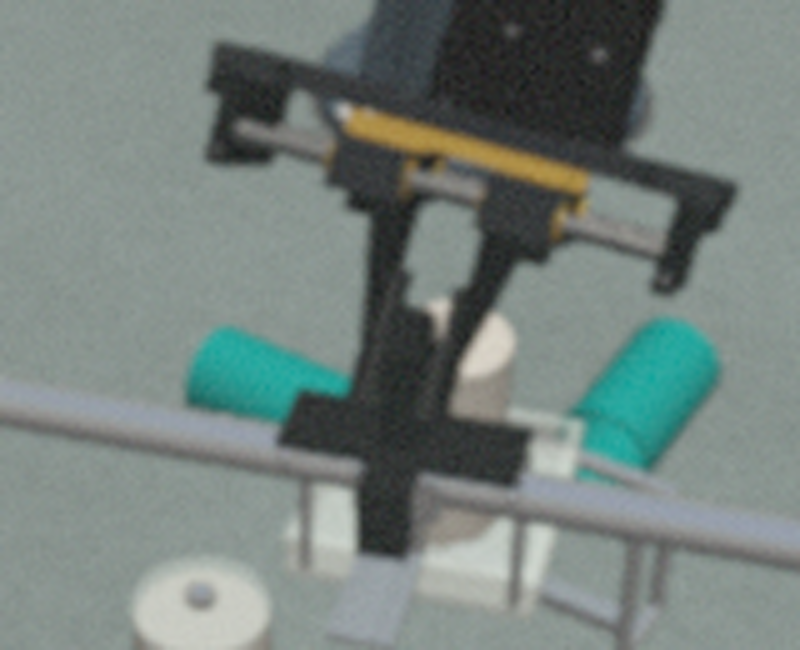

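View pics/j2.png

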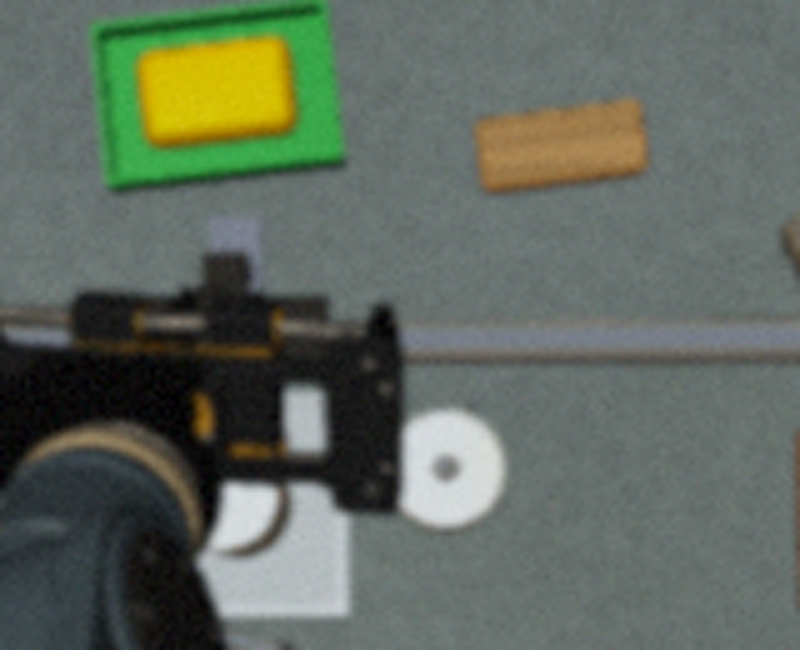

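Emit:
play_rows(commands=[{"x":0,"y":1.5,"z":0,"spin":0}])

```text
time: 37.65
position: [0.6018, 0.0857, 0.2242]
tool_rot: [0.961, -0.02, 0.27, 0.06]
ft_force: [-1.4, 1.8, -0.3]
grip_width: 0.0182
```

Emit:
play_rows(commands=[{"x":0,"y":1.5,"z":0,"spin":0}])

```text
time: 37.75
position: [0.6018, 0.0851, 0.2242]
tool_rot: [0.961, -0.02, 0.271, 0.059]
ft_force: [-2.7, 6.7, 0.5]
grip_width: 0.0186
```

Emit:
play_rows(commands=[{"x":0,"y":0,"z":0,"spin":0},{"x":0,"y":0,"z":0,"spin":0}])

```text
time: 37.95
position: [0.6018, 0.0854, 0.2242]
tool_rot: [0.961, -0.02, 0.271, 0.059]
ft_force: [-2.2, 0.6, 2.1]
grip_width: 0.0183
```

Emit:
play_rows(commands=[{"x":0,"y":-0.6,"z":0,"spin":0},{"x":0,"y":0,"z":0,"spin":0},{"x":0,"y":0,"z":0,"spin":0}])

```text
time: 38.25
position: [0.6018, 0.0858, 0.2242]
tool_rot: [0.961, -0.02, 0.27, 0.059]
ft_force: [-3.2, 1.5, 1.4]
grip_width: 0.018
```

Run:
```python
from h import *
tabd(); print(robot.get_obs()["joint_velocities"].round(3))
s=cams.camera("scene");cv2.imwrite("pics/k1.png",s["img"][:,:,::-1])
st()
```

```text
t 38.25 pos [0.6018 0.0858 0.2242] q [ 0.029  0.38   1.882 -0.406  0.362  1.984] F [-3.2  1.5  1.4] w 0.018
X [ 0.853 -0.007  0.522] Y [-0.071 -0.992  0.103] Z [ 0.517 -0.125 -0.847]
grasp pt [0.5921 0.0881 0.24  ]
0.04 [  0.6 207.1 -10.9]
0 [  0.6 207.1  29.1]
[-0.001  0.001 -0.    -0.    -0.     0.   ]
t 38.3 pos [0.6018 0.0857 0.2242] q [ 0.029  0.38   1.882 -0.406  0.362  1.984] F [-1.8  0.1  2.1] w 0.0185
X [ 0.853 -0.007  0.522] Y [-0.071 -0.992  0.103] Z [ 0.517 -0.125 -0.847]
```

View pics/k1.png

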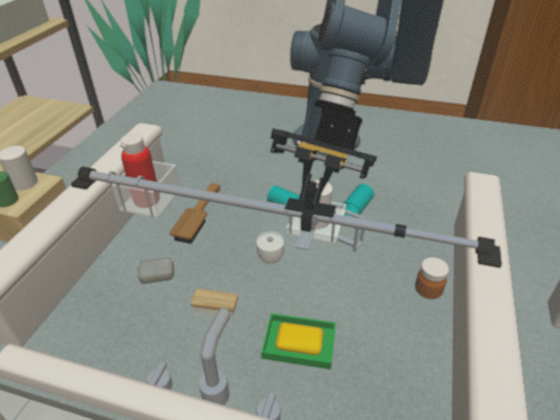

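The carrier sits at the notch with the tab at about (308,190), directly over the clip tail at (305,240). The tumbler is upright in the basket at (322,190), everything is still, and the bystanders are where they were.

Run:
```python
from rig import robot
print(robot.hand_in())
```

```text
the job is handed in; nothing more can be done
None
```

I put the white tumbler mouth down over the drying peg, slid the basket into the clip's notch, and handed the job in at about 38 s with the gripper still on the tab at 45 N.

**Tumbler:** The moves only allow a spin about the tool axis. To tilt the hand about 45°, I pushed the arm against its reach limit. I took the tumbler from the cradle, turned it half a turn, and let go with the rim about 4 mm above the basket floor. Afterwards its base measured about 0.20 m high in both cameras, which means the rim stands on the floor.

**Basket:** I re-tilted the hand the same way and gripped the tab.
- **Hump:** I felt it as up to 18 N of resistance.
- **Notch:** The ball then pulled the basket in.
- **Probes at the notch:** Pushing on gave −8 N at tool y = 0.0869 m, and pushing back gave +6.7 N at 0.0851 m. I left it in between, at 0.0858 m, with almost no force along the rod (0.1 N) and nothing moving.

**Checks that disagreed or were loose:**
- In the top view the carrier looked about 3 mm past the clip's tail. I put this down to parallax; the forces and the calibrated position (about 0.088 m for both tab and tail) agree with the notch.
- The hand sits tilted on the tab, about 6° off square, so the opening reads 18 mm on the 16 mm tab. The grip held throughout.
- I checked the other bath things by eye only; in the last picture they look where they were.

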